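Refit the analyser's stepped filter holder, latch it and log it with the scanner

TASK

Take the two used filter rings off the stepped post of the metal holder and drop them in the grey waste bin, then slide all the fresh blue filter rings that lie on the bench onto the post in order of size, largest first, each lying flat on its own step and let go. Next swing the hinged latch bar down over the stack until it rests in its catch and let go of it. Last, log the job: pick up the barcode scanner, hold it level and still about 10 cm above the barcode label on the holder's base with its window looking straight down at the label for two seconds, and lay it back upright in its cradle; do not tip the scanner over, and leave everything else on the bench where it is.

Things in the scene. Friction and masses are not known exactly. Their poses are not given: they have to be found in the camera images.
- holder: fixed filter holder: aluminium base plate 160 x 230 x 15 mm with a vertical steel post; stands with its hinge away from the robot, turned by up to 0.35 rad. Origin: on the post's axis at bench level, z up; the plate spans x = -110 to +50 mm and y = -115 to +115 mm. Two hinge cheeks stand at y = +76 to +98 mm (x within 20 mm, up to z = 99 mm).
- post_tip (a point): top of the post, 79 mm above the bench on the holder's axis. The post stands on a flange (76 mm diameter, top 25 mm above the bench) and has three steps: diameter 41 mm from z = 25 to 43 mm, 27 mm from 43 to 61 mm, 13 mm from 61 mm to its chamfered tip
- catch (a point): middle of the seat of the forked catch, at holder (0, -101, 83) mm; the fork is 14 mm long (along y), 40 mm wide over its two cheeks (28 mm between them), and its cheeks reach up to z = 102 mm
- label (a point): centre of the barcode label (40 x 60 mm, white with black bars) that lies face up on the holder's base plate, 83 mm from the post's axis along the holder's -x, 16 mm above the bench; same axes as the holder
- latch (a joint): hinge angle of the latch bar, rad: 0 = level in the fork of the catch (a hard stop), 1.57 = upright, 2.1 = stop, leaning away from the post; starts open at 1.65 to 1.95. The hinge axis is level, along the holder's x, through point latch_hinge. Stiff by friction (0.18 N m): the bar stays at whatever angle it is left and must be swung all the way.
- latch_hinge (a point): point on the hinge axis of the latch, at holder (0, 85, 88) mm; same axes as the latch bar
- latch_grip (a point): middle of the black rubber grip of the steel latch bar, 155 mm from the hinge. The bar is 20 mm wide (along holder x), 10 mm thick, and ends 40 mm beyond this point. At joint angle q this point is at holder (0, 85 - 155 cos q, 88 + 155 sin q) mm. Closed, the bar spans z = 83 to 93 mm, 4 mm above the post's tip.
- filter_large: fresh filter cartridge, a flat blue pleated ring of 68 mm outside diameter, 46 mm bore and 16 mm thickness, flat on the bench at the start (absent in some starts). Origin: centre of its underside, z up. Fits over the 41 mm step of the post and rests with its underside 25 mm above the holder's origin (on the flange).
- filter_medium: fresh filter cartridge, a flat blue pleated ring of 60 mm outside diameter, 32 mm bore and 16 mm thickness, flat on the bench at the start (absent in some starts). Origin: centre of its underside, z up. Fits over the 27 mm step of the post and rests with its underside 43 mm above the holder's origin, on the shoulder above the lowest step. Once on, it blocks the large ring.
- filter_small: fresh filter cartridge, a flat blue pleated ring of 52 mm outside diameter, 18 mm bore and 16 mm thickness, flat on the bench at the start (absent in some starts). Origin: centre of its underside, z up. Fits over the 13 mm step of the post and rests with its underside 61 mm above the holder's origin, on the shoulder above the middle step. Once on, it blocks the larger rings.
- used_large: used filter cartridge, same shape as filter_large (68 mm outside, 46 mm bore, 16 mm thick) with browned pleats; starts on the lowest step of the post, underside 25 mm above the bench. Origin: centre of its underside, z up
- used_small: used filter cartridge, same shape as filter_small (52 mm outside, 18 mm bore, 16 mm thick) with browned pleats; starts on the top step of the post above used_large, underside 61 mm above the bench. Origin: centre of its underside, z up
- bin: fixed grey open waste bin, 120 x 120 mm outside, 60 mm high, walls and floor 4 mm thick. Origin: centre of its underside
- scanner: loose handheld barcode scanner, 150 mm long, lying level: black grip 104 x 42 x 30 mm (x = -75 to +29 mm) and wider white head 46 x 56 x 34 mm (x = +29 to +75 mm). Origin: middle of its length on the underside, x towards the head, z up. 0.2 kg, balanced near the origin; can be gripped across the black part. Starts lying in the cradle.
- scanner_window (a point): centre of the scanner's window in the underside of the head, 55 mm from the scanner's origin along its +x; it looks along the scanner's -z; same axes as the scanner
- cradle: fixed grey scanner cradle: a block 176 x 36 mm, 22 mm high, narrower than the scanner, with an end lip 8 mm high at each end of its length (164 mm free between the lips), on a thin black foot 90 x 100 x 4 mm. Origin: centre of its underside at bench level, x along its length. The scanner lies lengthwise on top, its underside at 22 mm.
- jar: bystander: small closed jar, 48 mm diameter, 58 mm high, standing among the filter rings; origin at the centre of its underside
- bottle: bystander: white reagent bottle, 60 mm diameter, 150 mm high; origin at the centre of its underside
- beaker: bystander: glass cup, 70 mm diameter, 90 mm high; origin at the centre of its underside
- tip_box: bystander: pipette-tip box 87 x 127 x 54 mm; origin at the centre of its underside
- mouse: bystander: black computer mouse 100 x 58 x 30 mm; origin at the centre of its underside
- carton: bystander: small cardboard carton 50 x 90 x 35 mm; origin at the centre of its underside
Not all that is in view belongs to the job. Leave any green look-alike of the filter_small alone.

How it is judged:
By the outcome, as a careful person would: the job done as asked, in the order asked, and still so for the second after the job is handed in, with the robot touching nothing.
Of filter_large, filter_medium, filter_small only 2 to 3 are there at a start; the rules pass over those that are not, and their reading is None.
At some moment in a run one of filter_large, filter_medium, filter_small may be knocked a few centimetres aside while the robot is not near it.
It also fails if it takes over 200 s, if anything falls off the work surface, if the arm or the gripper's body presses on something with over 40 N, if the wrist force passes 120 N, or if a joint passes its speed limit or range.

ROBOT

A 7-joint arm with a two-finger parallel gripper is mounted at the origin on the work surface. World frame = base frame: x ahead of the robot, y to its left, z up, the work surface at z = 0. Lengths are in m, angles in rad, forces in N, time in s.
With the tool pointing down it reaches from about 0.4 to 0.85 m from the base axis. Payload 10.4 kg.
Tool frame: the origin (TCP) lies at the very end of the fingers, on their centre line; the grasp point (between the pads) lies 19 mm behind it; z points along the fingers, y is the line along which they close (so a half turn about z gives the same grasp; the last joint's range is limited). The gripper opens to 87 mm and grips with 3 to 60 N. Pads are 19 mm wide; open, the fingers measure 117 mm over their backs; the gripper's body (75 mm by 190 mm) begins 51 mm behind the grasp point.
Start: joints at [-0.023, 0.332, -0.065, 1.46, 0.022, 1.35, -0.088], TCP at [0.625, 0, 0.223] pointing down, gripper open.
Joint ranges: [-2.6, 2.6], [-0.5, 2.12], [-1.47, 1.34], [0.16, 2.42], [-1.27, 4.41], [0.06, 2.06], [-2.6, 2.6]. Speed limits (rad/s): [2.22, 2.22, 2.79, 2.79, 3.14, 3.14, 3.14].

INTERFACE

Orientations are given as a unit quaternion [x, y, z, w].
In Python, from plant import r, capture, camera_info gives the robot as it stands.
- The arm moves only by the shell command python3 -m jog 'ROWS' [FORCE]. ROWS is JSON, a list that holds one entry, the list of rows, each a list of 5 numbers: the opening, from 0 (shut) to 1 (fully open), then the shift along the tool's x, y, z in m, then the turn about the tool's z in degrees. In form: [[[grip, x, y, z, spin], ...]]. A call has 1 to 20 rows; each row is the pose to reach, as a shift and turn from the pose commanded when the call began, along the tool's axes at that moment; what a row does not reach only later rows make up. A row lasts 1/12 s, in which the tool goes at most 41.7 mm and 7.16 degrees, less where a joint would pass 70% of its speed; a pose out of reach is approached as far as the arm can. A call with a gripper value outside its range is refused whole. The fingers move at their own pace and stop on an object; FORCE is the grip in N (left out, the last holds). Time passes only in rows, so rows that repeat a pose let the fingers close. It gives the time, the measured TCP pose, the force, the opening and the grip force at its end, in the units of the state.
- r.get_obs(): the state, without advancing time (a new reading comes with each control period).
- capture(name): name is "scene" or "side" or "wrist"; returns (picture, depth): 420x560x3 uint8, red, green, blue; 420x560 float32, m along the optical axis (not along the pixel's ray), 0 where there is no reading.
- camera_info(name): a dict with "K" (3x3 intrinsics, pixels), "R" (3x3) and "t" (3): a world point X has camera coordinates R X + t. Camera axes: x right, y down, z forward; pixel columns grow to the right and rows downward; lengths in m; the calibration is good to about 2 mm. A picture is of the moment at which its call begins: read the wrist's pose just before it. camera_info takes no time and is no camera call; for the wrist camera it gives the pose at the moment of the call.
- r.sign_off(): hands the job in; it is judged then, once.
The state is a dict: "time_s": time; "joints": joint angles; "qvel": joint speeds; "joint_torque": joint torques, N m; "eef_pos": TCP position; "orientation": TCP orientation; "contact_force": force on the tool from outside, world axes, zero at the start; "ft_torque": the same for the moment, N m; "opening": opening from 0.0 (shut) to 1.0 (fully open); "grasp_force": force on a finger pad.
Only numpy, scipy, OpenCV 4.12 (cv2) and the standard library are available. Lean on these libraries where they do the work, as an engineer would, in place of code of your own. Each camera call takes 0.05 s, during which the arm holds its last target. There are 200 camera calls.

## Working session

There is one attempt and no reset: what is moved stays moved. The work goes in short steps, Python scripts to look and compute and a shell command to move; the robot and the scene stay as the last step left them, time stands still between calls to the robot, and variables do not carry over. Pictures are saved under pics/ and viewed, at most 14 in all, crops included, and the job is handed in when it is done.

```bash
ls; mkdir -p pics; python3 - <<'E'
from plant import r,capture,camera_info
import cv2,numpy as np
o=r.get_obs();print({k:np.round(v,3).tolist() for k,v in o.items()})
for n in("scene","side","wrist"):
    p,d=capture(n);cv2.imwrite(f"pics/{n}0.png",p[:,:,::-1]);np.save(f"pics/{n}0.npy",d)
    c=camera_info(n);print(n,{k:np.round(v,3).tolist() for k,v in c.items()})
a=cv2.imread("pics/scene0.png");
E
```

```text
pics
{'time_s': 0.0, 'joints': [-0.023, 0.333, -0.065, 1.461, 0.022, 1.35, -0.088], 'qvel': [0.001, -0.001, -0.001, -0.001, 0.001, 0.0, 0.001], 'joint_torque': [-0.0, -62.325, 0.024, -38.989, -0.061, 0.04, 0.0], 'eef_pos': [0.625, -0.0, 0.222], 'orientation': [0.707, 0.707, -0.001, -0.0], 'contact_force': [-0.518, -0.445, 0.921], 'ft_torque': [-0.045, 0.044, 0.019], 'grasp_force': 0.0, 'opening': 1.001}
scene {'K': [[496.708, 0.0, 276.09], [0.0, 496.708, 209.571], [0.0, 0.0, 1.0]], 'R': [[0.115, 0.993, -0.015], [0.627, -0.084, -0.775], [-0.771, 0.079, -0.632]], 't': [-0.053, -0.298, 2.172]}
side {'K': [[474.405, 0.0, 269.807], [0.0, 474.405, 209.923], [0.0, 0.0, 1.0]], 'R': [[0.874, -0.486, 0.021], [-0.257, -0.499, -0.827], [0.413, 0.717, -0.561]], 't': [-0.49, 0.235, 1.122]}
wrist {'K': [[347.847, 0.0, 276.655], [0.0, 347.847, 214.257], [0.0, 0.0, 1.0]], 'R': [[1.0, -0.0, -0.0], [-0.0, -0.962, 0.273], [-0.0, -0.273, -0.962]], 't': [-0.625, -0.032, 0.389]}
```

View pics/scene0.png

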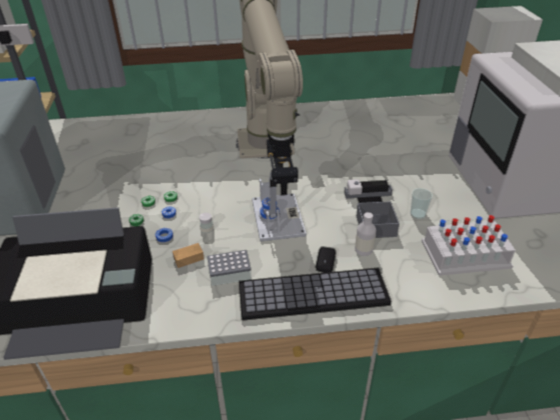

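View pics/side0.png

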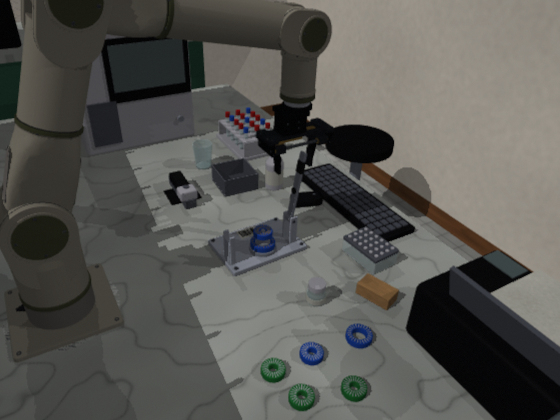

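Scene view: blue rings on the bench at (163,236) and (169,212). Green look-alikes at (137,220), (148,201), (171,197). The used rings are on the post near (266,210), the bin is at (377,216), the scanner at (368,188), and the jar at (207,228).

```bash
cat > h.py <<'E'
import numpy as np,cv2
from plant import r,capture,camera_info
def shot(n,save=None):
    c=camera_info(n);p,d=capture(n)
    if save: cv2.imwrite(f"pics/{save}.png",p[:,:,::-1])
    return p,d,c
def ray(c,u,v,z):
    K,R,t=map(np.array,(c["K"],c["R"],c["t"]));o=-R.T@t
    w=R.T@np.linalg.inv(K)@np.array([u,v,1.]);return o+w*(z-o[2])/w[2]
def cloud(d,c):
    K,R,t=map(np.array,(c["K"],c["R"],c["t"]))
    v,u=np.indices(d.shape);P=np.stack([(u-K[0,2])/K[0,0]*d,(v-K[1,2])/K[1,1]*d,d],-1)
    return (P-t)@R
def proj(c,X):
    q=np.array(c["R"])@X+np.array(c["t"]);q=np.array(c["K"])@q;return q[:2]/q[2]
def blobs(p,lo,hi,mina=30):
    h=cv2.cvtColor(p,cv2.COLOR_RGB2HSV);m=cv2.inRange(h,lo,hi)
    m=cv2.morphologyEx(m,cv2.MORPH_CLOSE,np.ones((5,5),np.uint8))
    n,l,s,ce=cv2.connectedComponentsWithStats(m)
    return [(l==i,s[i],ce[i]) for i in range(1,n) if s[i][4]>=mina]
BLUE=((105,110,50),(130,255,255));GREEN=((50,100,30),(90,255,255))
E
python3 - <<'E'
from h import *
for n in("scene","side"):
    p,d,c=shot(n);P=cloud(d,c)
    for nm,col in(("blue",BLUE),("green",GREEN)):
        for m,s,ce in blobs(p,*col):
            q=P[m&(d>0)]
            if len(q)==0: continue
            med=np.median(q,0)
            if not(0.2<med[0]<1 and abs(med[1])<.8): continue
            x=ray(c,*ce,max(med[2],0.0));print(n,nm,s.tolist(),np.round(ce),"med",np.round(med,3),"c",np.round(x,3),"ext",np.round(np.ptp(q,0),3))
    # heightmap clusters
    z=P[...,2]
    for nm,u,v in (("bin",377,216),):
        pass
    if n=="scene":
        for nm,(u,v) in dict(jar=(207,228),bin=(377,216),scan=(368,188),head=(353,188),bottle=(366,235),box=(229,263),carton=(188,256),beaker=(421,203)).items():
            print(nm,np.round(P[v,u],3))
a=cv2.imread("pics/scene0.png")[170:300,110:440];b=cv2.imread("pics/side0.png")[130:420,150:420]
a=cv2.resize(a,(790,311),interpolation=3);cv2.imwrite("pics/c1.png",a)
w=cv2.imread("pics/wrist0.png");b=cv2.resize(b,(391,420));cv2.imwrite("pics/c2.png",cv2.resize(np.hstack([w,b]),(798,352)))
E
```

```text
scene blue [261, 204, 9, 14, 65] [264. 210.] med [ 0.537 -0.05   0.042] c [ 0.524 -0.048  0.042] ext [0.047 0.028 0.051]
scene blue [163, 208, 12, 10, 92] [168. 213.] med [ 0.459 -0.388  0.013] c [ 0.458 -0.388  0.013] ext [0.046 0.041 0.019]
scene blue [470, 227, 6, 7, 30] [472. 230.] med [0.786 0.579 0.107] c [0.785 0.58  0.107] ext [0.012 0.012 0.023]
scene blue [156, 229, 16, 13, 164] [164. 235.] med [ 0.578 -0.398  0.013] c [ 0.576 -0.398  0.013] ext [0.06  0.052 0.029]
scene blue [501, 234, 6, 7, 32] [504. 237.] med [0.83  0.659 0.109] c [0.832 0.658 0.109] ext [0.02  0.019 0.021]
scene blue [463, 238, 7, 7, 34] [466. 241.] med [0.831 0.538 0.109] c [0.833 0.538 0.109] ext [0.014 0.017 0.02 ]
scene green [165, 194, 11, 7, 45] [170. 198.] med [ 0.372 -0.385  0.012] c [ 0.369 -0.385  0.012] ext [0.045 0.037 0.017]
scene green [142, 198, 12, 8, 58] [148. 202.] med [ 0.387 -0.467  0.012] c [ 0.385 -0.466  0.012] ext [0.046 0.038 0.025]
scene green [131, 217, 12, 9, 64] [137. 221.] med [ 0.492 -0.497  0.012] c [ 0.49  -0.496  0.012] ext [0.046 0.039 0.021]
jar [ 0.57  -0.25   0.022]
[... 334 characters left out ...]
[262. 239.] med [ 0.511 -0.045  0.045] c [ 0.519 -0.031  0.045] ext [0.1   0.097 0.069]
side blue [346, 324, 27, 24, 473] [359. 336.] med [ 0.563 -0.404  0.016] c [ 0.561 -0.405  0.016] ext [0.067 0.058 0.023]
side blue [300, 342, 24, 23, 445] [311. 353.] med [ 0.442 -0.396  0.016] c [ 0.441 -0.396  0.016] ext [0.06  0.051 0.022]
side green [261, 358, 25, 24, 467] [273. 370.] med [ 0.35  -0.394  0.016] c [ 0.348 -0.395  0.016] ext [0.055 0.05  0.022]
side green [341, 376, 26, 26, 519] [354. 388.] med [ 0.471 -0.507  0.016] c [ 0.469 -0.508  0.016] ext [0.051 0.05  0.023]
side green [289, 384, 26, 27, 546] [301. 397.] med [ 0.367 -0.474  0.016] c [ 0.366 -0.475  0.016] ext [0.051 0.049 0.022]
```

View pics/c1.png

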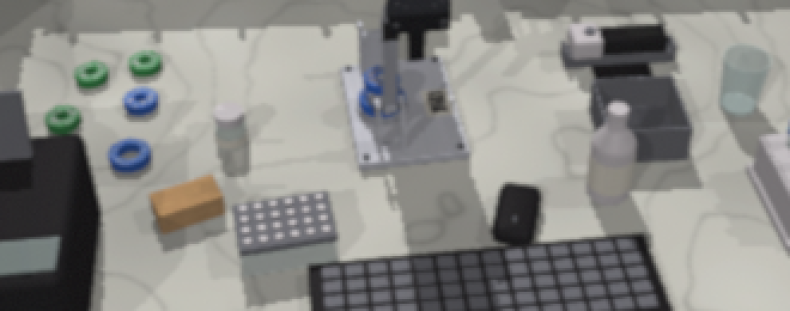

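View pics/c2.png

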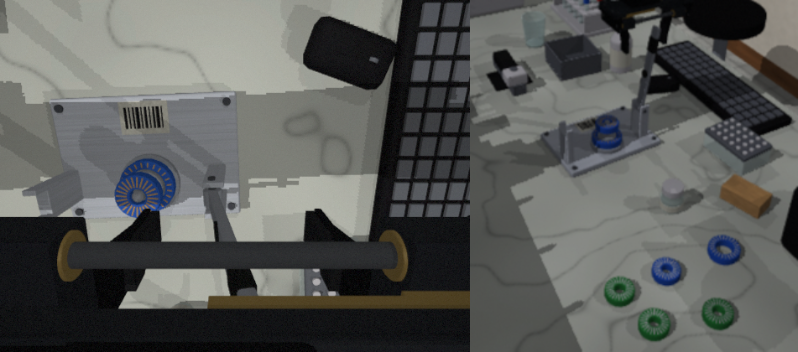

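Blue bench candidates, in scene pixels: the larger ring at (163,236) and the smaller one at (169,212). I reject the green rings at (137,220), (148,201) and (171,197), and the blue tube caps at (472,230). The used rings (brown pleats) are on the post. The label is on the holder's +y side and the latch leans towards +x. I'll raise the arm and look straight down from the wrist.

```bash
python3 -m jog '[[[1,0,0,-0.18,0],[1,0,0,-0.18,0],[1,0,0,-0.18,0],[1,0,0,-0.18,0],[1,0,0,-0.18,0],[1,0,0,-0.18,0],[1,-0.1,-0.1,-0.18,0],[1,-0.1,-0.1,-0.18,0],[1,-0.1,-0.1,-0.18,0],[1,-0.1,-0.1,-0.18,0],[1,-0.1,-0.1,-0.18,0],[1,-0.1,-0.1,-0.18,0],[1,-0.1,-0.1,-0.18,0],[1,-0.1,-0.1,-0.18,0]]]' 20
python3 - <<'E'
from h import *
p,d,c=shot("wrist","w1");P=cloud(d,c);np.savez("pics/w1.npz",p=p,d=d,P=P)
print(c)
z=P[...,2]
m=((z>0.009)&(z<0.021)&(d>0)&(P[...,0]>.3)&(P[...,0]<.7)&(P[...,1]<.12)&(P[...,1]>-.17)).astype(np.uint8)
m=cv2.morphologyEx(m,cv2.MORPH_OPEN,np.ones((3,3),np.uint8))
n,l,s,ce=cv2.connectedComponentsWithStats(m);i=1+np.argmax(s[1:,4]);print(s[i])
q=np.float32(P[l==i][:,:2]);rc=cv2.minAreaRect(q);print(rc,cv2.boxPoints(rc).round(4))
for m,s,ce in blobs(p,*BLUE):print("blue",s.tolist(),ce,np.median(P[m],0))
E
```

```text
time_s: 1.42
eef_pos: [0.5256, -0.0987, 0.4018]
orientation: [0.706, 0.708, -0.0, -0.001]
contact_force: [-0.2, 1.0, -0.2]
opening: 0.997
grasp_force: 0.0
{'K': array([[347.84724157,   0.        , 276.65544765],
       [  0.        , 347.84724157, 214.25732971],
       [  0.        ,   0.        ,   1.        ]]), 'R': array([[ 9.99998432e-01,  1.75865605e-03, -2.07876357e-04],
       [ 1.74862542e-03, -9.62035283e-01,  2.72919507e-01],
       [ 2.79987152e-04, -2.72919443e-01, -9.62036849e-01]]), 't': array([-0.52533036, -0.17694615,  0.53514394])}
[  191    40   158   118 13838]
((0.5171797275543213, -0.0022285878658294678), (0.22972315549850464, 0.16033484041690826), 2.4136364459991455) [[ 0.399   0.073 ]
 [ 0.4058 -0.0872]
 [ 0.6353 -0.0775]
 [ 0.6286  0.0827]]
blue [249, 98, 47, 48, 1600] [272.01875 121.29375] [ 0.51914484 -0.03034095  0.07539016]
blue [218, 320, 29, 19, 440] [232.24545455 328.29090909] [ 0.44537903 -0.39551829  0.01504579]
blue [283, 320, 33, 26, 575] [298.70782609 331.71826087] [ 0.56504126 -0.40286579  0.01497225]
```

View pics/w1.png

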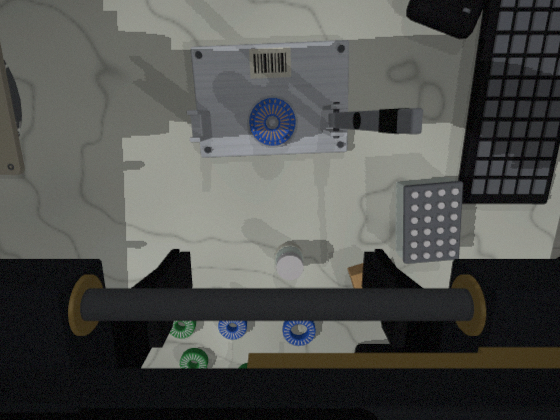

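The plate fits a 230x160 rectangle: yaw 2.4°, post at about (0.5185,-0.032). The used ring is at pixel (272,121) and the latch leans at (390,120). Bench rings: A at (232,328) and B at (299,331). I'll spin the gripper so the fingers close along world y, clear of the latch, with the camera on the robot side.

```bash
python3 - <<'E'
from h import *
D=np.load("pics/w1.npz");p,P=D["p"],D["P"];c=camera_info("wrist")
for m,s,ce in blobs(p,*BLUE):
    ct=max(cv2.findContours(m.astype(np.uint8),cv2.RETR_EXTERNAL,cv2.CHAIN_APPROX_NONE)[0],key=len)
    z=P[m][:,2].max() if s[0]==249 else .016
    w=np.float32([ray(c,u,v,0.077 if s[0]==249 else .016)[:2] for u,v in ct[:,0]]);print(cv2.minEnclosingCircle(w),cv2.fitEllipse(w))
d=np.load("pics/side0.npy");Q=cloud(d,camera_info("side"))
print("disc",Q[143,360],Q[143,340],Q[170,355])
m=(P[...,2]>.1)&(P[...,0]>.56)&(P[...,0]<.8)&(P[...,1]>-.08)&(P[...,1]<.03)
q=P[m];i=q[:,2].argmax();print("latch top",q[i],np.polyfit(q[:,2]-.088,q[:,0],1),q[:,0].max(),np.median(q[:,1]))
E
python3 -m jog '[[[1,0.067,-0.007,0,-90],[1,0.067,-0.007,0,-90],[1,0.067,-0.007,0,-90],[1,0.067,-0.007,0,-90],[1,0.067,-0.007,0,-90],[1,0.067,-0.007,0,-90],[1,0.067,-0.007,0,-90],[1,0.067,-0.007,0,-90],[1,0.067,-0.007,0,-90],[1,0.067,-0.007,0,-90],[1,0.067,-0.007,0,-90],[1,0.067,-0.007,0,-90],[1,0.067,-0.007,0,-90],[1,0.067,-0.007,0,-90],[1,0.067,-0.007,0,-90],[1,0.067,-0.007,0,-90]]]'
```

```text
((0.5189444422721863, -0.031633567065000534), 0.03143537789583206) ((0.5191212296485901, -0.031405285000801086), (0.061068397015333176, 0.061257943511009216), 88.16946411132812)
((0.4469502568244934, -0.387915700674057), 0.0264604352414608) ((0.4461336135864258, -0.39245590567588806), (0.038628846406936646, 0.05338522046804428), 90.34378051757812)
((0.5658547878265381, -0.3958921432495117), 0.03153502196073532) ((0.5659361481666565, -0.3984808623790741), (0.05406177043914795, 0.06015622988343239), 82.98816680908203)
disc [ 1.47012618  0.70651004 -0.20002728] [ 1.37562901  0.74471732 -0.19603138] [ 1.48085312  0.72769013 -0.36619777]
latch top [ 0.57207692 -0.07236606  0.51520739] [-0.15975331  0.6406056 ] 0.6408191156213012 -0.06951615162084104
time_s: 2.8
eef_pos: [0.5182, -0.0326, 0.4023]
orientation: [0.001, 1.0, 0.0, -0.0]
contact_force: [0.4, -0.5, 0.6]
opening: 1.0
grasp_force: 0.0
```

```bash
python3 -m jog '[[[1,-0.0005,0.001,0.2,0],[1,-0.0005,0.001,0.2,0],[1,-0.0005,0.001,0.2,0],[1,-0.0005,0.001,0.2,0],[1,-0.0005,0.001,0.2,0],[1,-0.0005,0.001,0.3,0],[1,-0.0005,0.001,0.3,0],[1,-0.0005,0.001,0.3,0],[1,-0.0005,0.001,0.349,0],[1,-0.0005,0.001,0.349,0],[1,-0.0005,0.001,0.349,0],[1,-0.0005,0.001,0.349,0],[0,-0.0005,0.001,0.349,0],[0,-0.0005,0.001,0.349,0],[0,-0.0005,0.001,0.349,0],[0,-0.0005,0.001,0.349,0],[0,-0.0005,0.001,0.349,0],[0,-0.0005,0.001,0.349,0],[0,-0.0005,0.001,0.349,0],[0,-0.0005,0.001,0.349,0]]]' 15
python3 - <<'E'
from h import *
shot("wrist","g1")
E
```

```text
time_s: 4.47
eef_pos: [0.5187, -0.032, 0.0538]
orientation: [0.0, 1.0, 0.0, 0.0]
contact_force: [-0.9, -0.6, 3.0]
opening: 0.601
grasp_force: 15.0
```

View pics/g1.png

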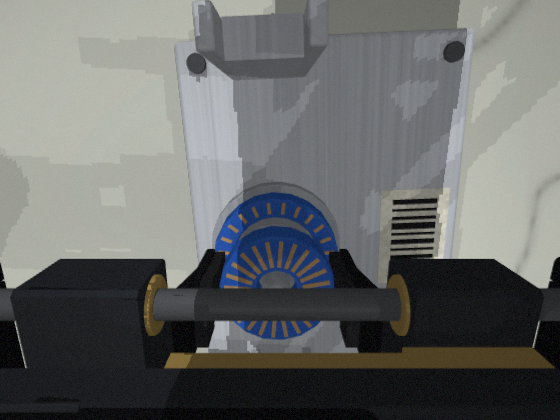

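Held: the opening is 52 mm, and the image shows the used small ring between the pads at (278,290). Next, lift it and locate the bin.

```bash
python3 -m jog '[[[0,0,0,-0.2,0],[0,0,0,-0.2,0],[0,0,0,-0.2,0],[0,0,0,-0.2,0],[0,0,0,-0.2,0],[0,0,0,-0.2,0],[0,0,0,-0.2,0],[0,0,0,-0.2,0]]]'
python3 - <<'E'
from h import *
for n in("scene","side"):
    p,d,c=shot(n);P=cloud(d,c);z=P[...,2]
    for nm,lo,hi,x0,x1,y0,y1 in (("bin",.05,.068,.45,.72,.2,.46),("scan",.035,.07,.36,.52,.2,.46),("cradle",.018,.034,.36,.52,.2,.46)):
        m=(z>lo)&(z<hi)&(P[...,0]>x0)&(P[...,0]<x1)&(P[...,1]>y0)&(P[...,1]<y1)
        q=np.float32(P[m][:,:2]);print(n,nm,len(q),np.percentile(q,[1,50,99],axis=0).round(3).tolist(),cv2.minAreaRect(q))
E
```

```text
time_s: 5.18
eef_pos: [0.5181, -0.032, 0.2527]
orientation: [-0.0, 1.0, 0.0, -0.0]
contact_force: [-0.4, 0.2, -0.8]
opening: 0.602
grasp_force: 15.0
scene bin 266 [[0.45, 0.271], [0.571, 0.341], [0.676, 0.41]] ((0.5839027166366577, 0.32561224699020386), (0.1508810818195343, 0.2903079390525818), 82.09111022949219)
scene scan 424 [[0.402, 0.273], [0.442, 0.339], [0.461, 0.42]] ((0.4305975139141083, 0.3522551953792572), (0.06385327130556107, 0.15962395071983337), 1.1925899982452393)
scene cradle 155 [[0.413, 0.263], [0.448, 0.353], [0.458, 0.439]] ((0.4370943605899811, 0.35086119174957275), (0.1764560043811798, 0.05345471203327179), 84.87190246582031)
side bin 373 [[0.544, 0.228], [0.606, 0.32], [0.716, 0.395]] ((0.5996521711349487, 0.34899580478668213), (0.2011597603559494, 0.279032826423645), 79.47113800048828)
side scan 469 [[0.397, 0.267], [0.421, 0.307], [0.45, 0.415]] ((0.42571109533309937, 0.3389095962047577), (0.16220147907733917, 0.055160414427518845), 87.15483856201172)
side cradle 99 [[0.396, 0.255], [0.417, 0.266], [0.447, 0.437]] ((0.40688663721084595, 0.3428857624530792), (0.05332174897193909, 0.18188081681728363), 12.792476654052734)
```

```bash
python3 -m jog '[[[0,0,0.365,-0.08,0],[0,0,0.365,-0.08,0],[0,0,0.365,-0.08,0],[0,0,0.365,-0.08,0],[0,-0.14,0.365,-0.08,0],[0,-0.14,0.365,-0.08,0],[0,-0.14,0.365,-0.08,0],[0,-0.14,0.365,-0.08,0],[0,-0.14,0.365,-0.08,0],[0,-0.14,0.365,-0.08,0],[0,-0.14,0.365,-0.08,0],[0,-0.14,0.365,-0.08,0],[0,-0.14,0.365,-0.08,0]]]'
python3 - <<'E'
from h import *
p,d,c=shot("wrist","b1");P=cloud(d,c);z=P[...,2]
for nm,lo,hi,x0,x1,y0,y1 in (("bin",.05,.066,.5,.72,.2,.46),("scan",.046,.065,.36,.52,.2,.46),("cradle",.018,.034,.36,.52,.2,.46)):
        m=((z>lo)&(z<hi)&(P[...,0]>x0)&(P[...,0]<x1)&(P[...,1]>y0)&(P[...,1]<y1)).astype(np.uint8)
        m=cv2.morphologyEx(m,cv2.MORPH_OPEN,np.ones((2,2),np.uint8))>0
        q=np.float32(P[m][:,:2]);print(nm,len(q),np.percentile(q,[1,50,99],axis=0).round(3).tolist(),cv2.minAreaRect(q))
E
```

```text
time_s: 6.37
eef_pos: [0.6583, 0.3329, 0.3313]
orientation: [-0.0, 1.0, -0.001, -0.001]
contact_force: [-0.3, -0.4, 0.4]
opening: 0.597
grasp_force: 15.0
bin 1677 [[0.548, 0.256], [0.614, 0.323], [0.707, 0.402]] ((0.6329466104507446, 0.32462504506111145), (0.14901243150234222, 0.17557187378406525), 87.2451400756836)Traceback (most recent call last):
  File "<stdin>", line 6, in <module>
    return _quantile_unchecked(
        a, q, axis, out, overwrite_input, method, keepdims, weights)
    return _ureduce(a,
                    func=_quantile_ureduce_func,
    ...<5 lines>...
                    overwrite_input=overwrite_input,
                    method=method)
    r = func(a, **kwargs)
    result = _quantile(arr,
                       quantiles=q,
    ...<2 lines>...
                       out=out,
                       weights=wgt)
    slices_having_nans = np.isnan(arr[-1, ...])
                                  ~~~^^^^^^^^^
IndexError: index -1 is out of bounds for axis 0 with size 0
```

View pics/b1.png

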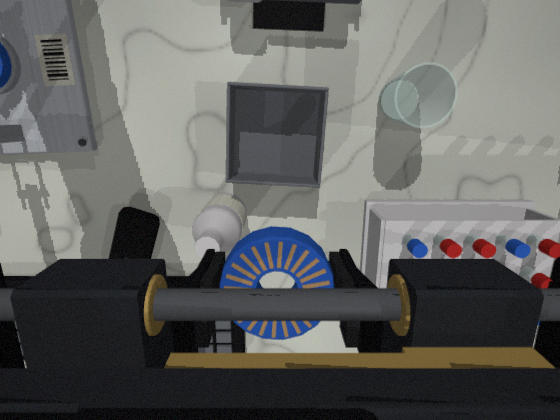

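The bin rim is visible at (228,82)-(328,88)-(320,187)-(226,182). The ring is still held and the bottle stands beside the bin at (220,225).

```bash
python3 - <<'E'
from h import *
c=camera_info("wrist")
q=np.array([ray(c,*k,.06) for k in((228,82),(328,88),(320,187),(226,182))]);print(q.round(3),q.mean(0)); print(ray(c,210,245,.15))
o=r.get_obs()["eef_pos"];print(q.mean(0)-o)
E
```

```text
[[0.546 0.276 0.06 ]
 [0.552 0.393 0.06 ]
 [0.671 0.387 0.06 ]
 [0.664 0.268 0.06 ]] [0.60831484 0.33105608 0.06      ]
[0.71484191 0.26214779 0.15      ]
[-0.04993576 -0.00107491 -0.27281309]
```

```bash
python3 -m jog '[[[0,0.05,-0.002,0.1,0],[0,0.05,-0.002,0.1,0],[0,0.05,-0.002,0.1,0],[0,0.05,-0.002,0.265,0],[0,0.05,-0.002,0.265,0],[0,0.05,-0.002,0.265,0],[0,0.05,-0.002,0.265,0],[0,0.05,-0.002,0.265,0],[0,0.05,-0.002,0.265,0],[0,0.05,-0.002,0.265,0],[0.75,0.05,-0.002,0.265,0],[0.75,0.05,-0.002,0.265,0],[0.75,0.05,-0.002,0.265,0],[0.75,0.05,-0.002,0.265,0],[0.75,0.05,-0.002,0.1,0],[0.75,0.05,-0.002,0.1,0],[0.75,0.05,-0.002,0.1,0],[0.75,0.05,-0.002,0.1,0],[0.75,0.05,-0.002,0.1,0],[1,0.05,-0.002,0.1,0]]]'
python3 - <<'E'
from h import *
p,d,c=shot("wrist","b2");P=cloud(d,c)
for m,s,ce in blobs(p,*BLUE,100):print(s.tolist(),np.median(P[m],0).round(3))
print(r.get_obs()["joints"])
E
```

```text
time_s: 8.08
eef_pos: [0.6096, 0.3319, 0.2373]
orientation: [0.0, 1.0, 0.002, 0.003]
contact_force: [0.2, -0.1, -0.3]
opening: 0.777
grasp_force: 0.0
[253, 161, 47, 48, 1587] [0.61  0.332 0.019]
[-0.35501571  0.49822574 -0.31662813  1.22272364  0.15090206  1.44132046
  0.91627564]
```

Ring 1 is in the bin (blob at 0.610, 0.332). Back to the post for used_large.

```bash
python3 -m jog '[[[1,0.0905,-0.1,-0.05,0],[1,0.0905,-0.1,-0.05,0],[1,0.0905,-0.1,-0.05,0],[1,0.0905,-0.1,-0.05,0],[1,0.0905,-0.363,-0.05,0],[1,0.0905,-0.363,-0.05,0],[1,0.0905,-0.363,-0.05,0],[1,0.0905,-0.363,-0.05,0],[1,0.0905,-0.363,-0.05,0],[1,0.0905,-0.363,-0.05,0],[1,0.0905,-0.363,-0.05,0],[1,0.0905,-0.363,0.1,0],[1,0.0905,-0.363,0.1,0],[1,0.0905,-0.363,0.1,0],[1,0.0905,-0.363,0.1,0],[1,0.0905,-0.363,0.1,0],[1,0.0905,-0.363,0.1,0],[1,0.0905,-0.363,0.1,0]]]'
python3 - <<'E'
from h import *
p,d,c=shot("wrist","p2");P=cloud(d,c)
for m,s,ce in blobs(p,*BLUE,100):
    print(s.tolist(),np.median(P[m],0).round(3),ray(c,s[0]+s[2]/2,s[1]+s[3]/2,.041))
E
```

```text
time_s: 9.63
eef_pos: [0.5187, -0.032, 0.1349]
orientation: [0.0, 1.0, -0.0, 0.001]
contact_force: [0.4, 0.1, 1.0]
opening: 0.996
grasp_force: 0.0
[233, 170, 87, 87, 3422] [ 0.515 -0.032  0.04 ] [ 0.51598803 -0.03148317  0.041     ]
```

```bash
python3 -m jog '[[[1,0.002,0,0.106,0],[1,0.002,0,0.106,0],[1,0.002,0,0.106,0],[1,0.002,0,0.106,0],[1,0.002,0,0.106,0],[0.6,0.002,0,0.106,0],[0.6,0.002,0,0.106,0],[0.6,0.002,0,0.106,0],[0.6,0.002,0,0.106,0],[0.6,0.002,0,0.106,0],[0.6,0.002,0,0.04,0],[0.6,0.002,0,0.04,0],[0.6,0.002,0,-0.12,0],[0.6,0.002,0,-0.12,0],[0.6,0.002,0,-0.12,0],[0.6,0.002,0,-0.12,0],[0.6,0.002,0,-0.12,0],[0.6,0.002,0,-0.12,0]]]' 20
```

```text
time_s: 11.18
eef_pos: [0.517, -0.032, 0.256]
orientation: [0.0, 1.0, -0.0, 0.002]
contact_force: [0.1, 0.3, -0.8]
opening: 0.783
grasp_force: 20.0
```

```bash
python3 -m jog '[[[0.6,0,0.363,-0.03,0],[0.6,0,0.363,-0.03,0],[0.6,0,0.363,-0.03,0],[0.6,0,0.363,-0.03,0],[0.6,-0.091,0.363,-0.03,0],[0.6,-0.091,0.363,-0.03,0],[0.6,-0.091,0.363,-0.03,0],[0.6,-0.091,0.363,-0.03,0],[0.6,-0.091,0.363,-0.03,0],[0.6,-0.091,0.363,-0.03,0],[0.6,-0.091,0.363,-0.03,0],[0.6,-0.091,0.363,0.18,0],[0.6,-0.091,0.363,0.18,0],[0.6,-0.091,0.363,0.18,0],[0.6,-0.091,0.363,0.18,0],[0.6,-0.091,0.363,0.18,0],[0.6,-0.091,0.363,0.18,0],[0.6,-0.091,0.363,0.18,0],[0.95,-0.091,0.363,0.18,0],[0.95,-0.091,0.363,0.18,0]]]'
python3 -m jog '[[[1,0,0,0,0],[1,0,0,0,0],[1,0,0,-0.18,0],[1,0,0,-0.18,0],[1,0,0,-0.18,0],[1,0,0,-0.18,0],[1,0,0,-0.18,0],[1,0,0,-0.18,0]]]'
python3 - <<'E'
from h import *
p,d,c=shot("wrist","b3");P=cloud(d,c)
for m,s,ce in blobs(p,*BLUE,100):print(s.tolist(),np.median(P[m],0).round(3))
p,d,c=shot("side");P=cloud(d,c)
for m,s,ce in blobs(p,*BLUE,100):print("side",s.tolist(),ray(c,s[0]+s[2]/2,s[1]+s[3]/2,.012).round(3))
E
```

```text
time_s: 12.85
eef_pos: [0.6087, 0.3318, 0.0773]
orientation: [0.0, 1.0, 0.001, 0.002]
contact_force: [0.8, -0.1, 1.4]
opening: 0.859
grasp_force: 0.0
time_s: 13.52
eef_pos: [0.6086, 0.3323, 0.2607]
orientation: [0.0, 1.0, 0.003, 0.004]
contact_force: [0.6, -0.4, -0.8]
opening: 0.999
grasp_force: 0.0
[246, 154, 60, 60, 2707] [0.613 0.332 0.034]
side [225, 169, 21, 11, 152] [0.631 0.37  0.012]
side [346, 324, 27, 24, 466] [ 0.565 -0.405  0.012]
side [300, 342, 24, 23, 444] [ 0.444 -0.395  0.012]
```

Both used rings are in the bin. Next, fly high over the latch to the blue rings, checking for the printer nearby.

```bash
python3 - <<'E'
from h import *
for n in("side","scene"):
    p,d,c=shot(n);P=cloud(d,c).reshape(-1,3)
    m=(P[:,2]>.04)&(P[:,2]<.4)&(P[:,0]>.35)&(P[:,0]<.75)&(P[:,1]<-.2)&(P[:,1]>-.7)
    q=P[m]
    H,_,_=np.histogram2d(q[:,0],q[:,1],bins=[np.arange(.35,.76,.05),np.arange(-.7,-.19,.05)],weights=None);print(n);print(H.astype(int))
E
python3 -m jog '[[[1,0,0,-0.16,0],[1,0,0,-0.16,0],[1,0,0,-0.16,0],[1,0,0,-0.16,0],[1,0,-0.35,-0.16,0],[1,0,-0.35,-0.16,0],[1,0,-0.35,-0.16,0],[1,0,-0.35,-0.16,0],[1,0,-0.35,-0.16,0],[1,0,-0.35,-0.16,0],[1,0,-0.35,-0.16,0],[1,0,-0.732,-0.16,0],[1,0,-0.732,-0.16,0],[1,0,-0.732,-0.16,0],[1,0,-0.732,-0.16,0],[1,0,-0.732,-0.16,0],[1,0,-0.732,-0.16,0],[1,0,-0.732,-0.16,0],[1,0,-0.732,-0.16,0],[1,0,-0.732,-0.16,0]]]'
```

```text
side
[[   0    0    0    0    0    0    0    0    0    0]
 [   0    0    0    0    0    0    0    0    0    0]
 [   0    0    0    0    0    0    0    0    0    0]
 [   0    0    0    0    0    0    0    0  141   46]
 [   0    0    0    0    0    0    0    0   52   19]
 [   0    0    0    0    0    0    0    0    0    0]
 [2400 2117 1875 1676 1146  278    0    2    0    0]
 [ 297  258  229  199  213  103    0    1   13  158]]
scene
[[  0   0   0   0   0   0   0   0   0   0]
 [  0   0   0   0   0   0   0   0   0   0]
 [  0   0   0   0   0   0   0   0   0   0]
 [  0   0   0   0   0   0   0   0  23  21]
 [  0   0   0   0   0   0   0   0  39  34]
 [  0   0   0   0   0   0   0   0   0   0]
 [189 177 174 185 123  73   0   1   1   0]
 [460 459 458 439 264 194   0   0   0  71]]
time_s: 15.38
eef_pos: [0.6064, -0.3376, 0.4122]
orientation: [-0.0, 1.0, 0.0, -0.001]
contact_force: [1.3, -0.1, 0.3]
opening: 1.004
grasp_force: 0.0
```

```bash
python3 -m jog '[[[1,-0.01,0,0.2,0],[1,-0.01,0,0.2,0],[1,-0.01,0,0.2,0],[1,-0.01,0,0.2,0],[1,-0.01,0,0.2,0],[1,-0.01,0,0.2,0],[1,-0.01,0,0.2,0],[1,-0.01,0,0.2,0],[1,-0.01,0,0.2,0]]]'
cat > ring.py <<'E'
from h import *
import sys
p,d,c=shot("wrist",sys.argv[1]);P=cloud(d,c);o=r.get_obs();print(np.round(o["eef_pos"],4))
h=cv2.cvtColor(p,cv2.COLOR_RGB2HSV)
for m,s,ce in blobs(p,*BLUE,150):
    z=np.percentile(P[m][:,2],90);z=float(sys.argv[2]) if len(sys.argv)>2 else .016
    cts,_=cv2.findContours(m.astype(np.uint8),cv2.RETR_CCOMP,cv2.CHAIN_APPROX_NONE)
    for ct in sorted(cts,key=len)[::-1][:2]:
        if len(ct)<12: continue
        w=np.float32([ray(c,u,v,z)[:2] for u,v in ct[:,0]])
        e=cv2.fitEllipse(w);print(s.tolist(),"ellipse",np.round(e[0],4),np.round(e[1],4),"medz",np.median(P[m][:,2]).round(3),"delta tool",np.round([-(e[0][0]-o["eef_pos"][0]),e[0][1]-o["eef_pos"][1]],4))
E
python3 ring.py r1
```

```text
time_s: 16.13
eef_pos: [0.6181, -0.3363, 0.2169]
orientation: [0.0, 1.0, -0.001, 0.002]
contact_force: [-1.2, -0.2, 0.2]
opening: 1.0
grasp_force: 0.0
[ 0.6181 -0.3362  0.2167]
[191, 0, 56, 38, 1462] ellipse [ 0.4558 -0.389 ] [0.0323 0.0537] medz 0.015 delta tool [ 0.1623 -0.0527]
[186, 108, 59, 59, 2021] ellipse [ 0.5659 -0.3987] [0.0577 0.0588] medz 0.015 delta tool [ 0.0522 -0.0625]
[186, 108, 59, 59, 2021] ellipse [ 0.5656 -0.3978] [0.0298 0.0318] medz 0.015 delta tool [ 0.0525 -0.0615]
```

View pics/r1.png

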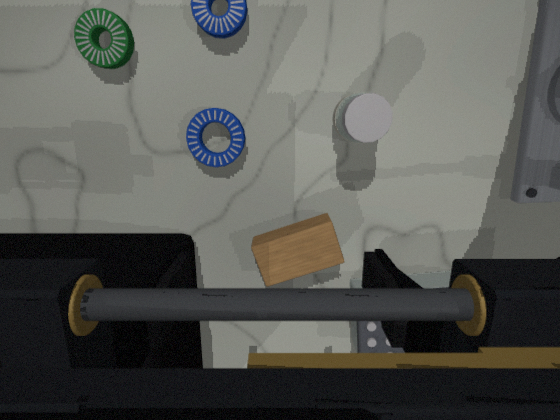

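The image shows ring B at (216,137) with a bore of about 31 mm and an outside diameter of about 59 mm, so it is filter_medium. The jar is at (365,118), clear of the fingers. Go to B.

```bash
python3 -m jog '[[[1,0.052,-0.062,0.1,0],[1,0.052,-0.062,0.1,0],[1,0.052,-0.062,0.1,0],[1,0.052,-0.062,0.1,0],[1,0.052,-0.062,0.1,0],[1,0.052,-0.062,0.1,0],[1,0.052,-0.062,0.1,0],[1,0.052,-0.062,0.1,0]]]'
python3 ring.py r2
```

```text
time_s: 16.85
eef_pos: [0.5671, -0.3968, 0.1158]
orientation: [-0.001, 1.0, -0.001, 0.002]
contact_force: [0.6, -0.4, -0.1]
opening: 1.001
grasp_force: 0.0
[ 0.5668 -0.3969  0.1154]
[249, 3, 74, 82, 4308] ellipse [ 0.446  -0.3906] [0.0499 0.0508] medz 0.015 delta tool [0.1208 0.0064]
[249, 3, 74, 82, 4308] ellipse [ 0.4468 -0.3906] [0.0159 0.0174] medz 0.015 delta tool [0.12   0.0063]
[235, 173, 76, 76, 3383] ellipse [ 0.5646 -0.3995] [0.0577 0.0599] medz 0.015 delta tool [ 0.0021 -0.0026]
[235, 173, 76, 76, 3383] ellipse [ 0.5633 -0.3995] [0.0284 0.0306] medz 0.015 delta tool [ 0.0034 -0.0026]
```

```bash
python3 -m jog '[[[1,0.002,-0.0026,0.08,0],[1,0.002,-0.0026,0.08,0],[1,0.002,-0.0026,0.109,0],[1,0.002,-0.0026,0.109,0],[1,0.002,-0.0026,0.109,0],[0.5,0.002,-0.0026,0.109,0],[0.5,0.002,-0.0026,0.109,0],[0.5,0.002,-0.0026,0.109,0],[0.5,0.002,-0.0026,0.109,0],[0.5,0.002,-0.0026,0.109,0],[0.5,0.002,-0.0026,0.109,0]]]' 20
python3 -m jog '[[[0.5,0,0,-0.1,0],[0.5,0,0,-0.1,0],[0.5,0,0,-0.1,0],[0.5,0,0,-0.3,0],[0.5,0,0,-0.3,0],[0.5,0,0,-0.3,0],[0.5,0,0,-0.3,0],[0.5,0,0,-0.3,0],[0.5,0,0,-0.3,0],[0.5,0,0,-0.3,0],[0.5,0,0,-0.3,0]]]'
python3 - <<'E'
from h import *
p,d,c=shot("wrist","r3");P=cloud(d,c)
o=r.get_obs();print(o["eef_pos"])
for m,s,ce in blobs(p,*BLUE,100):print(s.tolist(),np.percentile(P[m],[2,50,98],axis=0).round(4).tolist())
E
```

```text
time_s: 17.82
eef_pos: [0.5632, -0.4003, 0.0049]
orientation: [-0.0, 1.0, -0.0, 0.0]
contact_force: [-0.9, 0.8, 1.8]
opening: 0.686
grasp_force: 20.0
time_s: 18.73
eef_pos: [0.5628, -0.4001, 0.3036]
orientation: [0.0, 1.0, 0.0, -0.0]
contact_force: [0.1, -0.2, -1.3]
opening: 0.689
grasp_force: 20.0
[ 0.56258258 -0.39992057  0.30283362]
[263, 57, 42, 45, 1323] [[0.4226, -0.4133, 0.0118], [0.4446, -0.3904, 0.0151], [0.4697, -0.3675, 0.0171]]
[215, 217, 124, 72, 5163] [[0.5363, -0.4267, 0.3015], [0.5482, -0.3998, 0.3136], [0.5679, -0.3723, 0.3152]]
[235, 320, 84, 17, 981] [[0.5363, -0.4176, 0.3126], [0.5887, -0.3999, 0.3139], [0.594, -0.3823, 0.3896]]
```

View pics/r3.png

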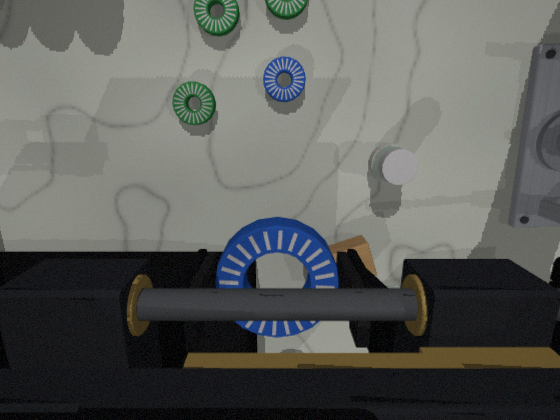

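The medium ring is held level at (277,277); the small ring lies at (285,79). Work out the ring's centre relative to the TCP.

```bash
python3 - <<'E'
from h import *
c=camera_info("wrist");o=r.get_obs()["eef_pos"]
a=ray(c,277,337,o[2]+.011);b=ray(c,277,217,o[2]-.005);b2=ray(c,277,217,o[2]+.011)
print(a[0]-.03-o[0],b[0]+.03-o[0],b2[0]+.03-o[0], [ray(c,u,277,o[2]+.011)[1]-o[1] for u in(215,338)])
print(np.array([.5188,-.0317])-o[:2],o)
E
```

```text
0.0014473349046865147 0.0037558389058577335 -0.0009089602513298045 [np.float64(-0.02862727413694649), np.float64(0.029578376675481244)]
[-0.04378258  0.36822057] [ 0.56258258 -0.39992057  0.30283362]
```

```bash
python3 -m jog '[[[0.5,0.045,0,0,0],[0.5,0.045,0.368,0,0],[0.5,0.045,0.368,0,0],[0.5,0.045,0.368,0,0],[0.5,0.045,0.368,0,0],[0.5,0.045,0.368,0,0],[0.5,0.045,0.368,0,0],[0.5,0.045,0.368,0,0],[0.5,0.045,0.368,0,0],[0.5,0.045,0.368,0,0],[0.5,0.045,0.368,0,0],[0.5,0.045,0.368,0,0],[0.5,0.045,0.368,0.2,0],[0.5,0.045,0.368,0.2,0],[0.5,0.045,0.368,0.2,0],[0.5,0.045,0.368,0.2,0],[0.5,0.045,0.368,0.2,0],[0.5,0.045,0.368,0.2,0],[0.5,0.045,0.368,0.2,0],[0.5,0.045,0.368,0.2,0]]]'
python3 - <<'E'
from h import *
p,d,c=shot("wrist","m1");P=cloud(d,c);np.savez("pics/m1.npz",P=P,p=p)
cv2.imwrite("pics/m1c.png",cv2.resize(p[170:360,160:400,::-1],(720,570)))
E
```

```text
time_s: 20.45
eef_pos: [0.519, -0.033, 0.1063]
orientation: [0.001, 1.0, -0.0, 0.001]
contact_force: [1.3, -0.7, -1.0]
opening: 0.694
grasp_force: 20.0
```

View pics/m1c.png

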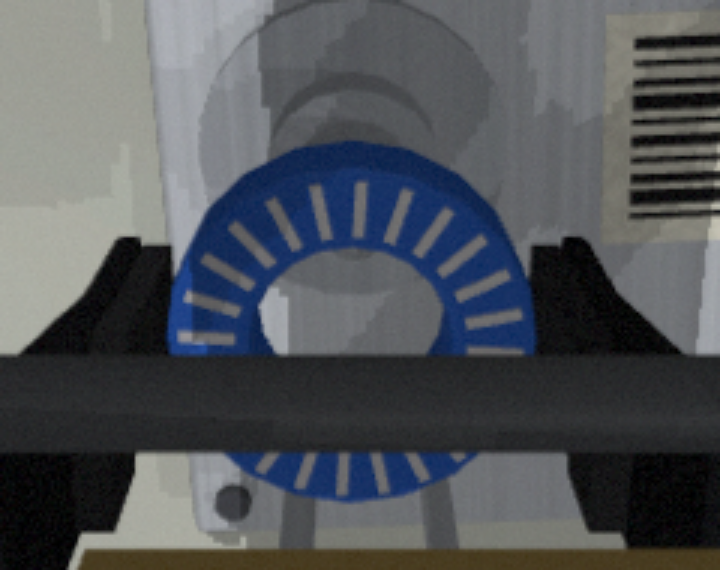

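```bash
python3 - <<'E'
from h import *
c=camera_info("wrist");o=r.get_obs()["eef_pos"];print(o)
l,rr=ray(c,226,208,.025),ray(c,324,208,.025);print("flange",l,rr,(l+rr)/2)
# mid step arc: crop x 270..433 at y~135 ; z=.043
l,rr=ray(c,160+270/3,170+135/3,.043),ray(c,160+433/3,170+135/3,.043);print("step",(l+rr)/2,rr-l)
t=ray(c,160+350/3,170+73/3,.043);print("step near edge->center",t[0]+.0205)
print("flange top->center",ray(c,275,168,.025)[0]+.038)
print("ring y",[(ray(c,160+168/3,272,o[2]+.011)+ray(c,160+536/3,272,o[2]+.011))[1]/2],"x",ray(c,277,170+500/3,o[2]+.011)[0]-.03,ray(c,277,170+141/3,o[2]-.005)[0]+.03)
E
```

```text
[ 0.51950767 -0.03281374  0.10691974]
flange [ 0.50935147 -0.06887082  0.025     ] [0.50943119 0.00198097 0.025     ] [ 0.50939133 -0.03344492  0.025     ]
step [ 0.50942307 -0.03190171  0.043     ] [4.10793804e-05 3.65818735e-02 0.00000000e+00]
step near edge->center 0.5156749888620022
flange top->center 0.5184035061785682
ring y [np.float64(-0.031926367399937816)] x 0.5208989757204223 0.5233042455560114
```

```bash
python3 -m jog '[[[0.5,0.003,0,0,0],[0.5,0.003,0,0.0,0],[0.5,0.003,0,0.01,0],[0.5,0.003,0,0.02,0],[0.5,0.003,0,0.03,0],[0.5,0.003,0,0.035,0],[0.5,0.003,0,0.035,0]]]'
```

```text
time_s: 21.08
eef_pos: [0.5138, -0.0322, 0.0676]
orientation: [-0.0, 1.0, 0.0, -0.002]
contact_force: [-0.2, 0.0, -0.0]
opening: 0.685
grasp_force: 20.0
```

```bash
python3 -m jog '[[[0.5,-0.002,0,0,0],[0.5,-0.002,0,0.006,0],[0.5,-0.002,0,0.012,0],[0.5,-0.002,0,0.018,0],[0.5,-0.002,0,0.019,0],[0.5,-0.002,0,0.019,0]]]'
```

```text
time_s: 21.58
eef_pos: [0.5166, -0.0322, 0.0499]
orientation: [0.0, 1.0, 0.0, -0.001]
contact_force: [-0.4, 0.1, 0.1]
opening: 0.69
grasp_force: 20.0
```

```bash
python3 -m jog '[[[0.5,0,0,0.001,0],[1,0,0,0.001,0],[1,0,0,0.001,0],[1,0,0,0.001,0],[1,0,0,0.001,0],[1,0,0,-0.05,0],[1,0,0,-0.05,0],[1,0,0,-0.25,0],[1,0,0,-0.25,0],[1,0,0,-0.25,0],[1,0,0,-0.25,0],[1,0,0,-0.25,0],[1,0,0,-0.25,0],[1,0,0,-0.25,0]]]'
python3 - <<'E'
from h import *
print(r.get_obs()["eef_pos"])
p,d,c=shot("wrist","m2");P=cloud(d,c)
for m,s,ce in blobs(p,*BLUE,100):print(s.tolist(),np.percentile(P[m],[2,50,98],axis=0).round(4).tolist())
p,d,c=shot("side","s2");P=cloud(d,c)
for m,s,ce in blobs(p,*BLUE,100):print("side",s.tolist(),ray(c,s[0]+s[2]/2,s[1]+s[3]/2,.012).round(3),np.percentile(P[m],[5,50,95],axis=0).round(3).tolist())
E
```

```text
time_s: 22.75
eef_pos: [0.518, -0.0322, 0.303]
orientation: [0.0, 1.0, -0.0, 0.002]
contact_force: [-0.1, -0.5, -0.2]
opening: 1.003
grasp_force: 0.0
[ 0.51800792 -0.03218326  0.30304112]
[0, 97, 18, 40, 531] [[0.4261, -0.3798, 0.0007], [0.4479, -0.3694, 0.0128], [0.4681, -0.3642, 0.0167]]
[252, 156, 50, 50, 1488] [[0.4919, -0.0585, 0.0461], [0.519, -0.0312, 0.0581], [0.5464, -0.0042, 0.0599]]
[521, 220, 39, 39, 1308] [[0.5788, 0.2987, 0.0042], [0.6078, 0.3258, 0.0245], [0.6325, 0.3524, 0.0366]]
side [225, 169, 21, 11, 154] [0.631 0.37  0.012] [[0.578, 0.275, 0.02], [0.615, 0.346, 0.036], [0.638, 0.362, 0.061]]
side [252, 229, 23, 18, 248] [0.545 0.009 0.012] [[0.492, -0.061, 0.038], [0.512, -0.046, 0.059], [0.542, -0.014, 0.063]]
side [300, 342, 24, 23, 448] [ 0.444 -0.395  0.012] [[0.421, -0.415, 0.002], [0.443, -0.395, 0.016], [0.465, -0.373, 0.019]]
```

The medium ring sits flat with its top at 59 mm. Now the small ring at (0.446,-0.391).

```bash
python3 -m jog '[[[1,0.071,-0.359,0,0],[1,0.071,-0.359,0,0],[1,0.071,-0.359,0,0],[1,0.071,-0.359,0,0],[1,0.071,-0.359,0,0],[1,0.071,-0.359,0,0],[1,0.071,-0.359,0,0],[1,0.071,-0.359,0,0],[1,0.071,-0.359,0,0],[1,0.071,-0.359,0,0],[1,0.071,-0.359,0,0],[1,0.071,-0.359,0.185,0],[1,0.071,-0.359,0.185,0],[1,0.071,-0.359,0.185,0],[1,0.071,-0.359,0.185,0],[1,0.071,-0.359,0.185,0],[1,0.071,-0.359,0.185,0],[1,0.071,-0.359,0.185,0],[1,0.071,-0.359,0.185,0]]]'
python3 ring.py r4
```

```text
time_s: 24.43
eef_pos: [0.4472, -0.3911, 0.1173]
orientation: [-0.001, 1.0, -0.001, 0.001]
contact_force: [0.3, -1.0, 0.8]
opening: 1.002
grasp_force: 0.0
[ 0.4473 -0.3915  0.1178]
[245, 177, 65, 65, 3005] ellipse [ 0.4437 -0.3905] [0.0496 0.0521] medz 0.015 delta tool [0.0037 0.001 ]
[245, 177, 65, 65, 3005] ellipse [ 0.4427 -0.3905] [0.0152 0.017 ] medz 0.015 delta tool [0.0046 0.0011]
```

```bash
python3 -m jog '[[[1,0.0032,0.001,0.08,0],[1,0.0032,0.001,0.08,0],[1,0.0032,0.001,0.1125,0],[1,0.0032,0.001,0.1125,0],[1,0.0032,0.001,0.1125,0],[0.4,0.0032,0.001,0.1125,0],[0.4,0.0032,0.001,0.1125,0],[0.4,0.0032,0.001,0.1125,0],[0.4,0.0032,0.001,0.1125,0],[0.4,0.0032,0.001,0.1125,0],[0.4,0.0032,0.001,0.1125,0],[0.4,0.0032,0.001,0.1125,0]]]' 20
python3 -m jog '[[[0.4,0,0,-0.1,0],[0.4,0,0,-0.1,0],[0.4,0,0,-0.1,0],[0.4,0,0,-0.3,0],[0.4,0,0,-0.3,0],[0.4,0,0,-0.3,0],[0.4,0,0,-0.3,0],[0.4,0,0,-0.3,0],[0.4,0,0,-0.3,0],[0.4,-0.071,0.359,-0.3,0],[0.4,-0.071,0.359,-0.3,0],[0.4,-0.071,0.359,-0.3,0],[0.4,-0.071,0.359,-0.3,0],[0.4,-0.071,0.359,-0.3,0],[0.4,-0.071,0.359,-0.3,0],[0.4,-0.071,0.359,-0.3,0],[0.4,-0.071,0.359,-0.3,0],[0.4,-0.071,0.359,-0.3,0],[0.4,-0.071,0.359,-0.3,0],[0.4,-0.071,0.359,-0.3,0]]]'
python3 -m jog '[[[0.4,0,0,0.18,0],[0.4,0,0,0.18,0],[0.4,0,0,0.18,0],[0.4,0,0,0.18,0],[0.4,0,0,0.18,0],[0.4,0,0,0.18,0],[0.4,0,0,0.18,0],[0.4,0,0,0.18,0],[0.4,0,0,0.18,0],[0.4,0,0,0.18,0]]]'
python3 - <<'E'
from h import *
p,d,c=shot("wrist","m3");print(r.get_obs()["eef_pos"])
cv2.imwrite("pics/m3c.png",cv2.resize(p[170:360,160:400,::-1],(720,570)))
E
```

```text
time_s: 25.48
eef_pos: [0.4429, -0.3903, 0.0032]
orientation: [-0.0, 1.0, -0.0, 0.0]
contact_force: [-0.3, -0.2, 0.7]
opening: 0.591
grasp_force: 20.0
time_s: 27.15
eef_pos: [0.5138, -0.0292, 0.3027]
orientation: [-0.002, 1.0, 0.0, -0.0]
contact_force: [-0.2, -0.5, -0.4]
opening: 0.591
grasp_force: 20.0
time_s: 27.98
eef_pos: [0.5148, -0.0315, 0.1247]
orientation: [0.0, 1.0, -0.0, 0.001]
contact_force: [0.1, 0.3, -0.6]
opening: 0.592
grasp_force: 20.0
[ 0.51462492 -0.0314038   0.12438259]
```

View pics/m3c.png

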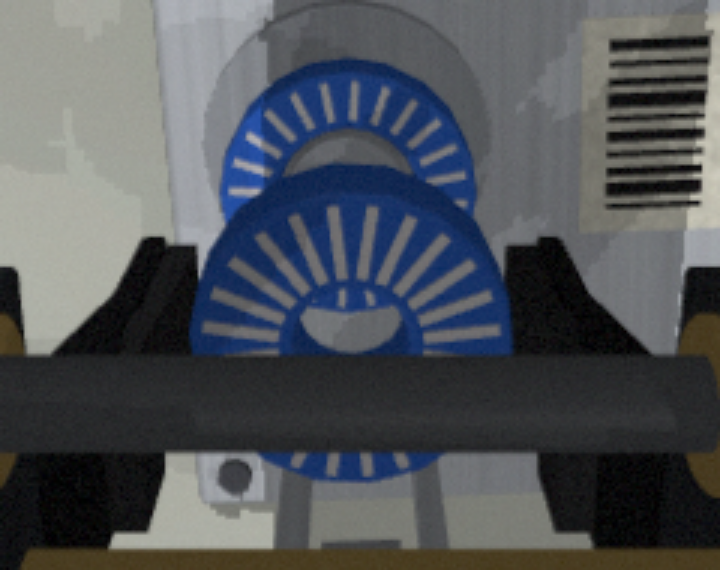

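```bash
python3 - <<'E'
from h import *
c=camera_info("wrist");o=np.array(r.get_obs()["eef_pos"]);print(o)
zt,zb=o[2]+.0128,o[2]-.0032
print("ring x far",ray(c,277,330.7,zt)[0]-.026,"near",ray(c,277,224.3,zb)[0]+.026,"y",(ray(c,160+190/3,270,zt)+ray(c,160+511/3,270,zt))[1]/2)
print("flange x",ray(c,275.7,171,.025)[0]+.038,"y",(ray(c,160+204/3,215,.025)+ray(c,160+490/3,215,.025))[1]/2)
print("medium x near(bottom)",ray(c,277,170+59/3,.043)[0]+.03,"y",(ray(c,160+221/3,233,.059)+ray(c,160+475/3,233,.059))[1]/2)
E
```

```text
[ 0.51462492 -0.0314038   0.12438259]
ring x far 0.5152999548283468 near 0.517630155599066 y -0.03075012034428542
flange x 0.5182838021332054 y -0.03161536854832041
medium x near(bottom) 0.520770887529266 y -0.03129435926610821
```

```bash
python3 -m jog '[[[0.4,-0.002,-0.001,0.02,0],[0.4,-0.002,-0.001,0.035,0],[0.4,-0.002,-0.001,0.035,0],[0.4,-0.002,-0.001,0.04,0],[0.4,-0.002,-0.001,0.045,0],[0.4,-0.002,-0.001,0.05,0],[0.4,-0.002,-0.001,0.05,0]]]'
```

```text
time_s: 28.62
eef_pos: [0.5156, -0.0323, 0.0726]
orientation: [-0.0, 1.0, 0.0, -0.0]
contact_force: [0.6, -0.5, -0.3]
opening: 0.588
grasp_force: 20.0
```

```bash
python3 -m jog '[[[0.4,0,0,0.004,0],[0.4,0,0,0.007,0],[0.4,0,0,0.007,0],[1,0,0,0.007,0],[1,0,0,0.007,0],[1,0,0,0.007,0],[1,0,0,0.007,0],[1,0,0,0.007,0],[1,0,0,-0.05,0],[1,0,0,-0.05,0],[1,0,0,-0.23,0],[1,0,0,-0.23,0],[1,0,0,-0.23,0],[1,0,0,-0.23,0],[1,0,0,-0.23,0],[1,0,0,-0.23,0],[1,0,0,-0.23,0]]]'
python3 - <<'E'
from h import *
print(r.get_obs()["eef_pos"])
p,d,c=shot("wrist","m4");P=cloud(d,c)
for m,s,ce in blobs(p,*BLUE,100):print(s.tolist(),np.percentile(P[m],[2,50,98],axis=0).round(4).tolist())
# latch points
p,d,c=shot("side","s3");P=cloud(d,c).reshape(-1,3)
m=(P[:,2]>.11)&(P[:,2]<.31)&(P[:,0]>.57)&(P[:,0]<.72)&(P[:,1]>-.06)&(P[:,1]<.0);q=P[m]
for lo in np.arange(.11,.31,.02):
    k=q[(q[:,2]>lo)&(q[:,2]<lo+.02)]
    if len(k): print(round(lo+.01,2),len(k),np.median(k,0).round(3))
print(q[:,2].max())
a=cv2.imread("pics/s3.png")[120:290,180:360];b=cv2.imread("pics/m4.png")[80:300,140:420]
cv2.imwrite("pics/m4c.png",np.hstack([cv2.resize(a,(400,378)),cv2.resize(b,(400,378))]))
E
```

```text
time_s: 30.03
eef_pos: [0.5161, -0.0322, 0.3037]
orientation: [0.0, 1.0, -0.0, 0.001]
contact_force: [-0.5, -0.2, -1.5]
opening: 0.999
grasp_force: 0.0
[ 0.51610495 -0.03224103  0.30368908]
[252, 158, 50, 50, 1815] [[0.4919, -0.0584, 0.0526], [0.5154, -0.0313, 0.0759], [0.5426, -0.0052, 0.0779]]
[521, 222, 39, 37, 1261] [[0.5787, 0.2989, 0.0037], [0.6059, 0.3257, 0.0244], [0.6301, 0.353, 0.0366]]
0.12 46 [ 0.605 -0.034  0.121]
0.14 45 [ 0.608 -0.035  0.14 ]
0.16 47 [ 0.611 -0.035  0.16 ]
0.18 54 [ 0.614 -0.035  0.18 ]
0.2 51 [ 0.618 -0.033  0.201]
0.22 51 [ 0.622 -0.032  0.22 ]
0.24 62 [ 0.625 -0.034  0.24 ]
0.26 63 [ 0.629 -0.033  0.26 ]
0.28 40 [ 0.632 -0.033  0.277]
0.28360224552266955
```

View pics/m4c.png

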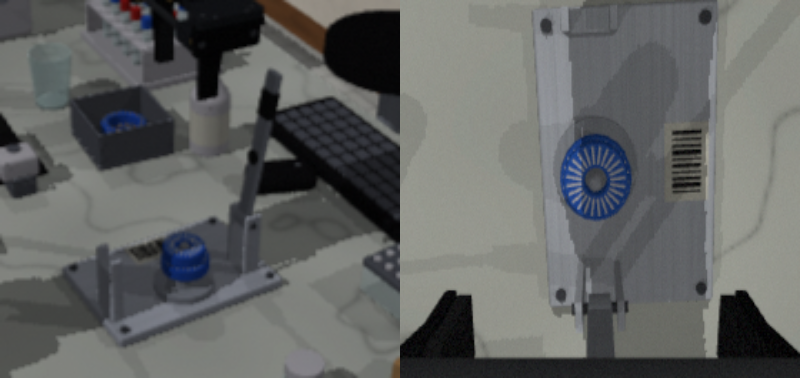

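The stack is right: the small ring's top is at 77 mm, centred on the post. In the side crop the latch leans at q≈1.74. I'll grip the bar across its width at 160 mm radius and follow the arc, since the pads allow the bar to pivot.

```bash
python3 -m jog '[[[1,0,0,-0.015,-2.4],[1,-0.115,0.005,-0.015,-2.4],[1,-0.115,0.005,-0.015,-2.4],[1,-0.115,0.005,-0.015,-2.4],[1,-0.115,0.005,-0.015,-2.4],[1,-0.115,0.005,-0.015,-2.4],[1,-0.115,0.005,-0.015,-2.4],[1,-0.115,0.005,-0.015,-2.4]]]'
python3 - <<'E'
from h import *
print(r.get_obs()["eef_pos"],r.get_obs()["orientation"])
p,d,c=shot("wrist","l1")
p2,d2,c2=shot("side","l1s")
cv2.imwrite("pics/l1c.png",np.hstack([cv2.resize(p[150:400,130:430,::-1],(400,333)),cv2.resize(p2[100:290,180:408,::-1],(400,333))]))
E
```

```text
time_s: 30.8
eef_pos: [0.63, -0.0273, 0.3181]
orientation: [-0.021, 1.0, -0.0, -0.0]
contact_force: [-0.9, 0.2, 0.7]
opening: 0.999
grasp_force: 0.0
[ 0.62999166 -0.02732256  0.31806871] [-2.09236141e-02  9.99781059e-01 -1.13181647e-04 -1.52462859e-04]
```

View pics/l1c.png

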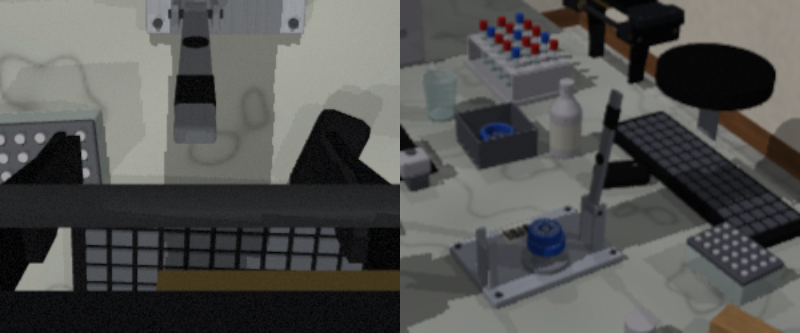

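The bar is centred between the open fingers at (195,120) in the crop, so descend and grip.

```bash
python3 -m jog '[[[1,0,0,0.03,0],[1,0,0,0.06,0],[1,0,0,0.091,0],[1,0,0,0.091,0],[1,0,0,0.091,0],[0.1,0,0,0.091,0],[0.1,0,0,0.091,0],[0.1,0,0,0.091,0],[0.1,0,0,0.091,0],[0.1,0,0,0.091,0],[0.1,0,0,0.091,0],[0.1,0,0,0.091,0],[0.1,0,0,0.091,0],[0.1,0,0,0.091,0],[0.1,0,0,0.091,0],[0.1,0,0,0.091,0]]]' 15
```

```text
time_s: 32.23
eef_pos: [0.6308, -0.0272, 0.227]
orientation: [-0.021, 1.0, 0.0, -0.0]
contact_force: [0.5, -0.3, 1.1]
opening: 0.246
grasp_force: 0.0
```

```bash
python3 -m jog '[[[0.1,0,0,0,0],[0.1,0,0,0,0],[0.1,0.011,0,-0.002,0],[0.1,0.0226,0,-0.0022,0],[0.1,0.038,0,-0.0018,0],[0.1,0.0545,0,0,0],[0.1,0.07,0,0.0038,0],[0.1,0.0853,0,0.0086,0],[0.1,0.1,0,0.015,0],[0.1,0.1137,0,0.0231,0],[0.1,0.1137,0,0.0231,0]]]' 15
```

```text
time_s: 33.15
eef_pos: [0.5152, -0.0326, 0.2042]
orientation: [-0.021, 1.0, -0.001, -0.0]
contact_force: [-5.1, -2.0, 6.4]
opening: 0.227
grasp_force: 15.0
```

```bash
python3 -m jog '[[[0.1,0.013,0,0.0095,0],[0.1,0.0251,0,0.0198,0],[0.1,0.036,0,0.032,0],[0.1,0.0457,0,0.0443,0],[0.1,0.054,0,0.058,0],[0.1,0.061,0,0.0723,0],[0.1,0.066,0,0.087,0],[0.1,0.0704,0,0.1028,0],[0.1,0.0728,0,0.1186,0],[0.1,0.0736,0,0.1296,0],[0.1,0.0736,0,0.1346,0],[0.1,0.0736,0,0.1366,0],[0.1,0.0736,0,0.1366,0]]]' 15
```

```text
time_s: 34.23
eef_pos: [0.4385, -0.0358, 0.0649]
orientation: [-0.021, 1.0, -0.0, -0.005]
contact_force: [-16.3, -3.2, 0.6]
opening: 0.23
grasp_force: 15.0
```

```bash
python3 -m jog '[[[0.1,-0.003,0,-0.001,0],[0.5,-0.003,0,0,0],[1,-0.003,0,0,0],[1,-0.003,0,0,0],[1,-0.003,0,0,0],[1,-0.003,0,0,0],[1,-0.003,0,-0.06,0],[1,-0.003,0,-0.06,0],[1,-0.003,0,-0.22,0],[1,-0.003,0,-0.22,0],[1,-0.003,0,-0.22,0],[1,-0.003,0,-0.22,0],[1,-0.003,0,-0.22,0]]]' 15
cat > latch.py <<'E'
from h import *
a=np.radians(2.41);yh=np.array([np.cos(a),np.sin(a)]);xh=np.array([yh[1],-yh[0]]);o0=np.array([.5186,-.032])
for n in("wrist","side","scene"):
    p,d,c=shot(n,"la_"+n);P=cloud(d,c).reshape(-1,3);q=P[:,:2]-o0;X,Y=q@xh,q@yh
    m=(abs(X)<.008)&(P[:,2]>.07)&(P[:,2]<.14)
    for lo in np.arange(-.12,.1,.02):
        k=m&(Y>lo)&(Y<lo+.02)
        if k.sum()>2: print(n,round(lo+.01,2),k.sum(),np.percentile(P[k][:,2],[10,50,90]).round(4))
    for m,s,ce in blobs(p,*BLUE,60):
        if n=="wrist": print(s.tolist(),np.median(cloud(d,c)[m],0).round(3))
E
python3 latch.py
```

```text
time_s: 35.32
eef_pos: [0.4493, -0.0348, 0.2948]
orientation: [-0.021, 1.0, -0.001, 0.006]
contact_force: [1.5, 0.3, -0.3]
opening: 0.98
grasp_force: 0.0
wrist -0.11 212 [0.0818 0.1142 0.1156]
wrist -0.09 312 [0.1125 0.1133 0.1144]
wrist -0.07 296 [0.1101 0.1113 0.1125]
wrist -0.05 278 [0.1072 0.1087 0.1103]
wrist -0.03 257 [0.1049 0.1061 0.1074]
wrist -0.01 246 [0.1025 0.1038 0.1049]
wrist 0.01 228 [0.1    0.1013 0.1025]
wrist 0.03 211 [0.0977 0.0989 0.1001]
wrist 0.05 97 [0.0964 0.0972 0.0981]
[253, 214, 15, 45, 480] [ 0.514 -0.05   0.076]
[286, 214, 15, 46, 514] [ 0.512 -0.015  0.076]
side -0.11 43 [0.0742 0.0863 0.1176]
side -0.09 30 [0.1103 0.1152 0.1171]
side -0.07 31 [0.1096 0.1134 0.1157]
side -0.05 27 [0.1094 0.1112 0.1128]
side -0.03 47 [0.0749 0.1059 0.1094]
side -0.01 53 [0.077  0.0827 0.1066]
side 0.01 49 [0.0766 0.1009 0.1054]
side 0.03 33 [0.0785 0.1004 0.1026]
side 0.05 27 [0.0968 0.0984 0.1004]
side 0.07 27 [0.0939 0.0963 0.0983]
side 0.09 15 [0.0965 0.0983 0.1004]
scene -0.11 5 [0.1111 0.1134 0.1148]
scene -0.09 20 [0.0818 0.1118 0.1164]
scene -0.07 17 [0.1069 0.1103 0.114 ]
scene -0.05 22 [0.1015 0.1078 0.1123]
scene -0.03 18 [0.1012 0.1055 0.11  ]
scene -0.01 24 [0.0833 0.1015 0.1059]
scene 0.01 18 [0.0916 0.1006 0.1043]
scene 0.03 24 [0.0941 0.099  0.1025]
scene 0.05 18 [0.092  0.0958 0.0983]
scene 0.07 22 [0.0912 0.0955 0.0971]
scene 0.09 28 [0.0836 0.0935 0.0975]
```

The latch is still about 0.12 rad up. Push it home from above with closed fingers.

```bash
python3 -m jog '[[[0,0.004,0,0,0],[0,0.004,0,0,0],[0,0.004,0,0,0],[0,0.004,0,0,0],[0,0.004,0,0.04,0],[0,0.004,0,0.08,0],[0,0.004,0,0.12,0],[0,0.004,0,0.15,0],[0,0.004,0,0.165,0],[0,0.004,0,0.175,0],[0,0.004,0,0.183,0],[0,0.004,0,0.188,0],[0,0.004,0,0.193,0],[0,0.004,0,0.197,0],[0,0.004,0,0.2,0],[0,0.004,0,0.202,0],[0,0.004,0,0.202,0]]]' 15
```

```text
time_s: 36.88
eef_pos: [0.442, -0.0357, 0.0853]
orientation: [-0.021, 1.0, -0.0, -0.001]
contact_force: [-5.1, -2.2, -1.7]
opening: 0.224
grasp_force: 15.0
```

```bash
python3 -m jog '[[[0.4,0,0,0,0],[0.5,0,0,0,0],[0.5,0,0,0,0],[0.5,0,0,-0.06,0],[0.5,0,0,-0.06,0],[0.5,0,0,-0.06,0],[0,0,0,-0.06,0],[0,0,0,-0.06,0],[0,0,0,-0.06,0],[0,0,0,-0.06,0],[0,0,0,-0.06,0],[0,0,0,-0.06,0],[0,0,0,-0.06,0],[0,0,0,-0.06,0],[0,0,0,-0.06,0]]]' 15
python3 latch.py | grep wrist
```

```text
time_s: 38.13
eef_pos: [0.4427, -0.0351, 0.1453]
orientation: [-0.021, 1.0, 0.0, 0.0]
contact_force: [1.3, 0.2, -0.3]
opening: 0.014
grasp_force: 0.0
wrist -0.11 495 [0.0882 0.0939 0.0948]
wrist -0.09 767 [0.0933 0.0941 0.095 ]
wrist -0.07 530 [0.0934 0.0942 0.095 ]
wrist -0.05 55 [0.0928 0.0938 0.0946]
wrist -0.03 5 [0.0934 0.0936 0.0938]
wrist -0.01 33 [0.0925 0.0931 0.0939]
wrist 0.01 132 [0.0921 0.0929 0.0938]
```

```bash
python3 -m jog '[[[0,0,0,0.03,0],[0,0,0,0.045,0],[0,0,0,0.049,0],[0,0,0,0.052,0],[0,0,0,0.053,0],[0,0,0,0.054,0],[0,0,0,0.055,0],[0,0,0,0.055,0]]]' 15
```

```text
time_s: 38.95
eef_pos: [0.442, -0.0351, 0.0929]
orientation: [-0.021, 1.0, -0.0, -0.001]
contact_force: [-17.4, 1.4, 28.6]
opening: 0.007
grasp_force: 14.1
```

The latch bar is against its stop: the finger tip is at 92.9 mm with a 28 N reaction. Retreat and go over the scanner.

```bash
python3 -m jog '[[[0,0,0,-0.1,0],[0,0,0,-0.1,0],[0,0,0,-0.1,0],[0,0,0,-0.25,0],[0,0,0,-0.25,0],[0,0,0,-0.25,0],[1,-0.004,0.335,-0.25,92.4],[1,-0.004,0.335,-0.25,92.4],[1,-0.004,0.335,-0.25,92.4],[1,-0.004,0.335,-0.25,92.4],[1,-0.004,0.335,-0.25,92.4],[1,-0.004,0.335,-0.25,92.4],[1,-0.004,0.335,-0.25,92.4],[1,-0.004,0.335,-0.25,92.4],[1,-0.004,0.335,-0.25,92.4],[1,-0.004,0.335,-0.25,92.4],[1,-0.004,0.335,-0.25,92.4],[1,-0.004,0.335,-0.25,92.4],[1,-0.004,0.335,-0.25,92.4],[1,-0.004,0.335,-0.25,92.4]]]' 15
python3 latch.py | grep -v wrist | grep side
cat > scan.py <<'E'
from h import *
import sys
p,d,c=shot("wrist",sys.argv[1]);P=cloud(d,c);z=P[...,2];o=r.get_obs();print(np.round(o["eef_pos"],4),np.round(o["orientation"],4),np.round(o["joints"],2))
for nm,lo,hi in (("grip",.046,.0535),("head",.0538,.062),("cradle",.019,.034)):
    m=((z>lo)&(z<hi)&(P[...,0]>.35)&(P[...,0]<.52)&(P[...,1]>.22)&(P[...,1]<.5)).astype(np.uint8)
    m=cv2.morphologyEx(m,cv2.MORPH_OPEN,np.ones((3,3),np.uint8));n,l,s,ce=cv2.connectedComponentsWithStats(m)
    if n<2: continue
    i=1+np.argmax(s[1:,4]);q=np.float32(P[l==i][:,:2]);print(nm,s[i].tolist(),np.median(P[l==i][:,2]),cv2.minAreaRect(q),np.percentile(q,[1,99],axis=0).round(4).tolist())
E
python3 scan.py sc1
```

```text
time_s: 40.62
eef_pos: [0.4326, 0.3, 0.3415]
orientation: [0.693, 0.721, 0.001, 0.0]
contact_force: [-0.2, 0.4, 0.0]
opening: 0.959
grasp_force: 0.0
side -0.11 34 [0.0754 0.0901 0.095 ]
side -0.09 27 [0.0938 0.0949 0.0966]
side -0.07 34 [0.0902 0.095  0.097 ]
side -0.05 28 [0.0927 0.0947 0.0974]
side -0.03 38 [0.0761 0.0938 0.0959]
side -0.01 40 [0.0774 0.0936 0.0963]
side 0.01 42 [0.0773 0.0932 0.0963]
side 0.03 35 [0.0887 0.0943 0.096 ]
side 0.05 27 [0.0917 0.0941 0.0961]
side 0.07 29 [0.0918 0.0944 0.0963]
side 0.09 15 [0.0929 0.0984 0.0998]
[0.4327 0.2998 0.3411] [6.889e-01 7.248e-01 4.000e-04 3.000e-04] [-0.09  0.12 -0.66  1.49  0.08  1.55 -0.7 ]
grip [257, 77, 38, 88, 2269] 0.05099827545798653 ((0.42736712098121643, 0.3675074279308319), (0.10570985078811646, 0.04142029583454132), 88.15299224853516) [[0.4069, 0.3162], [0.448, 0.4191]]
head [251, 165, 40, 31, 920] 0.05536457014733031 ((0.424924373626709, 0.29392990469932556), (0.03939630091190338, 0.04965388774871826), 89.3252182006836) [[0.4015, 0.2756], [0.4486, 0.3125]]
cradle [265, 65, 29, 13, 313] 0.022956847840637857 ((0.42978635430336, 0.42976701259613037), (0.012953964993357658, 0.035687919706106186), 88.20731353759766) [[0.4122, 0.4234], [0.4474, 0.4363]]
```

Latch bar level in the fork. Scanner: origin about (0.4267, 0.3445), head towards −y. Align to it.

```bash
python3 -m jog '[[[1,0.0448,-0.0037,0,4.75],[1,0.0448,-0.0037,0.14,4.75],[1,0.0448,-0.0037,0.14,4.75],[1,0.0448,-0.0037,0.14,4.75],[1,0.0448,-0.0037,0.14,4.75],[1,0.0448,-0.0037,0.14,4.75],[1,0.0448,-0.0037,0.14,4.75],[1,0.0448,-0.0037,0.14,4.75]]]' 15
python3 scan.py sc2
```

```text
time_s: 41.48
eef_pos: [0.4277, 0.345, 0.2025]
orientation: [0.719, 0.695, 0.001, 0.0]
contact_force: [0.0, 0.3, 1.1]
opening: 0.999
grasp_force: 0.0
[0.4278 0.3451 0.2027] [7.196e-01 6.944e-01 1.700e-03 3.000e-04] [-0.17  0.24 -0.68  1.66  0.16  1.29 -0.92]
grip [246, 116, 59, 121, 4728] 0.05113596399195118 ((0.4274962544441223, 0.36525577306747437), (0.11021996289491653, 0.05573578551411629), 87.65425109863281) [[0.4062, 0.315], [0.4482, 0.4192]]
head [250, 234, 51, 40, 1742] 0.05518568820902078 ((0.4249439239501953, 0.2935289740562439), (0.04019965976476669, 0.04837826266884804), 86.72770690917969) [[0.4012, 0.2754], [0.4478, 0.3129]]
cradle [256, 98, 39, 18, 669] 0.02181563760970468 ((0.4295802712440491, 0.4287000000476837), (0.014998210594058037, 0.03495926409959793), 87.96356201171875) [[0.4124, 0.4209], [0.4467, 0.4366]]
```

```bash
python3 -m jog '[[[1,0,-0.001,0.08,0],[1,0,-0.001,0.08,0],[1,0,-0.001,0.14,0],[1,0,-0.001,0.14,0],[1,0,-0.001,0.165,0],[1,0,-0.001,0.183,0],[1,0,-0.001,0.183,0],[1,0,-0.001,0.183,0],[1,0,-0.001,0.183,0]]]' 15
python3 -m jog '[[[0.3,0,0,0,0],[0.3,0,0,0,0],[0.3,0,0,0,0],[0.3,0,0,0,0],[0.3,0,0,0,0],[0.3,0,0,0,0],[0.3,0,0,0,0],[0.3,0,0,0,0],[0.3,0,0,0,0],[0.3,0,0,0,0]]]' 40
```

```text
time_s: 42.28
eef_pos: [0.4271, 0.3454, 0.0195]
orientation: [0.72, 0.694, 0.001, 0.0]
contact_force: [0.7, 1.3, 0.5]
opening: 1.0
grasp_force: 0.0
time_s: 43.12
eef_pos: [0.4259, 0.3443, 0.0174]
orientation: [0.72, 0.694, -0.0, 0.0]
contact_force: [0.7, 0.9, 1.2]
opening: 0.479
grasp_force: 40.0
```

```bash
python3 -m jog '[[[0.3,0,0,-0.02,0],[0.3,0,0,-0.05,0],[0.3,0,0,-0.08,0],[0.3,0,0,-0.11,0],[0.3,0,0,-0.13,0],[0.3,-0.02,0.008,-0.13,0],[0.3,-0.045,0.019,-0.13,0],[0.3,-0.07,0.03,-0.13,0],[0.3,-0.1,0.042,-0.13,0],[0.3,-0.13,0.055,-0.13,0],[0.3,-0.16,0.067,-0.13,0],[0.3,-0.19,0.08,-0.13,0],[0.3,-0.215,0.091,-0.13,0],[0.3,-0.23,0.097,-0.12,0],[0.3,-0.2352,0.0992,-0.105,0],[0.3,-0.2352,0.0992,-0.094,0],[0.3,-0.2352,0.0992,-0.094,0],[0.3,-0.2352,0.0992,-0.094,0]]]' 40
cat > chk.py <<'E'
from h import *
for n in("side","wrist"):
    p,d,c=shot(n,"hold_"+n);P=cloud(d,c);z=P[...,2];o=r.get_obs()["eef_pos"]
    m=(z>.13)&(z<.165)&(P[...,0]>.46)&(P[...,0]<.58)&(P[...,1]>0)&(P[...,1]<.2)
    h=cv2.cvtColor(p,cv2.COLOR_RGB2HSV);w=m&(h[...,2]>95)&(h[...,1]<60)
    print(n,o.round(4) if hasattr(o,'round') else o,"head",w.sum(),np.percentile(P[w],[2,50,98],axis=0).round(3).tolist() if w.any() else "","all",np.percentile(P[m],[2,50,98],axis=0).round(3).tolist())
print(r.get_obs()["orientation"])
E
python3 chk.py
```

```text
time_s: 44.62
eef_pos: [0.5155, 0.1067, 0.1109]
orientation: [0.719, 0.695, -0.001, -0.001]
contact_force: [0.4, 0.3, -1.2]
opening: 0.479
grasp_force: 40.0
side [0.516  0.1069 0.1116] head 65 [[0.484, 0.05, 0.13], [0.494, 0.06, 0.15], [0.534, 0.071, 0.153]] all [[0.482, 0.031, 0.131], [0.511, 0.069, 0.148], [0.544, 0.139, 0.162]]
wrist [0.5164 0.1069 0.112 ] head 303 [[0.488, 0.076, 0.13], [0.497, 0.08, 0.136], [0.541, 0.179, 0.14]] all [[0.49, 0.086, 0.137], [0.517, 0.143, 0.146], [0.541, 0.182, 0.16]]
[7.19362626e-01 6.94634642e-01 3.50882685e-04 5.63482086e-05]
```

```bash
python3 - <<'E'
from h import *
D=np.load("pics/w1.npz");P=D["P"];p=D["p"];print(P[62,270],P[48:76,250:292].reshape(-1,3).mean(0))
g=cv2.cvtColor(p,cv2.COLOR_RGB2GRAY);m=(g<60)&(P[...,1]>.02)&(P[...,1]<.08)&(P[...,0]>.47)&(P[...,0]<.56)
q=np.float32(P[m][:,:2]);print(cv2.minAreaRect(q))
p,d,c=shot("wrist");P=cloud(d,c);z=P[...,2];m=(z>.143)&(z<.15)&(abs(P[...,0]-.517)<.018)&(P[...,1]>.06)&(P[...,1]<.2);q=P[m]
A=np.c_[q[:,:2],np.ones(len(q))];print("tilt",np.linalg.lstsq(A,q[:,2],rcond=None)[0])
E
python3 -m jog '[[[0.3,-0.001,0,-0.001,0],[0.3,-0.001,0,-0.001,0],[0.3,-0.001,0,-0.001,0],[0.3,-0.001,0,-0.001,0],[0.3,-0.001,0,-0.001,0],[0.3,-0.001,0,-0.001,0],[0.3,-0.001,0,-0.001,0],[0.3,-0.001,0,-0.001,0],[0.3,-0.001,0,-0.001,0],[0.3,-0.001,0,-0.001,0],[0.3,-0.001,0,-0.001,0],[0.3,-0.001,0,-0.001,0],[0.3,-0.001,0,-0.001,0],[0.3,-0.001,0,-0.001,0],[0.3,-0.001,0,-0.001,0],[0.3,-0.001,0,-0.001,0],[0.3,-0.001,0,-0.001,0],[0.3,-0.001,0,-0.001,0],[0.3,-0.001,0,-0.001,0],[0.3,-0.001,0,-0.001,0]]]' 40
python3 -m jog '[[[0.3,0,0,0,0],[0.3,0,0,0,0],[0.3,0,0,0,0],[0.3,0,0,0,0],[0.3,0,0,0,0],[0.3,0,0,0,0],[0.3,0,0,0,0],[0.3,0,0,0,0],[0.3,0,0,0,0],[0.3,0,0,0,0],[0.3,0,0,0,0],[0.3,0,0,0,0],[0.3,0,0,0,0],[0.3,0,0,0,0],[0.3,0,0,0,0],[0.3,0,0,0,0],[0.3,0,0,0,0],[0.3,0,0,0,0],[0.3,0,0,0,0],[0.3,0,0,0,0]]]' 40
```

```text
[0.51553791 0.05188929 0.01444249] [0.51639068 0.05173949 0.01991224]
((0.5145469307899475, 0.050784897059202194), (0.04650532826781273, 0.02481277473270893), 2.3747873306274414)
tilt [0.00711338 0.00080779 0.14257924]
time_s: 46.43
eef_pos: [0.5164, 0.1047, 0.1124]
orientation: [0.72, 0.694, -0.0, 0.0]
contact_force: [0.2, 0.0, -2.2]
opening: 0.482
grasp_force: 40.0
time_s: 48.1
eef_pos: [0.5163, 0.1047, 0.1124]
orientation: [0.72, 0.694, -0.0, 0.0]
contact_force: [-0.6, -0.2, -2.1]
opening: 0.475
grasp_force: 40.0
```

Label confirmed at (0.515, 0.051). The scanner was held level and still for over 3 s. Return it to the cradle.

```bash
python3 -m jog '[[[0.3,0,0,-0.02,0],[0.3,0.01,-0.004,-0.036,0],[0.3,0.03,-0.0126,-0.036,0],[0.3,0.06,-0.025,-0.036,0],[0.3,0.09,-0.038,-0.036,0],[0.3,0.12,-0.05,-0.036,0],[0.3,0.15,-0.063,-0.036,0],[0.3,0.18,-0.0756,-0.036,0],[0.3,0.205,-0.086,-0.036,0],[0.3,0.225,-0.0945,-0.036,0],[0.3,0.2362,-0.0992,-0.036,0],[0.3,0.2362,-0.0992,-0.02,0],[0.3,0.2362,-0.0992,0.01,0],[0.3,0.2362,-0.0992,0.035,0],[0.3,0.2362,-0.0992,0.055,0],[0.3,0.2362,-0.0992,0.07,0],[0.3,0.2362,-0.0992,0.08,0],[0.3,0.2362,-0.0992,0.087,0],[0.3,0.2362,-0.0992,0.09,0],[0.3,0.2362,-0.0992,0.09,0]]]' 40
python3 -m jog '[[[0.3,0,0,0,0],[0.3,0,0,0.002,0],[0.3,0,0,0.004,0],[0.3,0,0,0.0045,0],[0.3,0,0,0.0045,0]]]'
```

```text
time_s: 49.77
eef_pos: [0.426, 0.3444, 0.0223]
orientation: [0.72, 0.694, -0.0, 0.0]
contact_force: [-0.1, -0.0, -1.0]
opening: 0.474
grasp_force: 40.0
time_s: 50.18
eef_pos: [0.4259, 0.3443, 0.0179]
orientation: [0.72, 0.694, 0.0, 0.0]
contact_force: [-0.4, -0.5, -2.6]
opening: 0.48
grasp_force: 40.0
```

Exactly the pick pose, so release and back off.

```bash
python3 -m jog '[[[0.55,0,0,0,0],[0.7,0,0,0,0],[0.9,0,0,0,0],[1,0,0,0,0],[1,0,0,0,0],[1,0,0,0,0],[1,0,0,0,0],[1,0,0,0,0],[1,0,0,-0.03,0],[1,0,0,-0.06,0],[1,0,0,-0.1,0],[1,0,0,-0.28,0],[1,0,0,-0.28,0],[1,0,0,-0.28,0],[1,0,0,-0.28,0],[1,0,0,-0.28,0],[1,0,0,-0.28,0],[1,-0.045,0,-0.28,0],[1,-0.045,0,-0.28,0],[1,-0.045,0,-0.28,0]]]'
python3 scan.py sc3; python3 latch.py | grep -E "side"
python3 - <<'E'
from h import *
p,d,c=shot("side","end");q=shot("wrist")[0]
cv2.imwrite("pics/endc.png",np.hstack([cv2.resize(p[60:420,90:450,::-1],(400,400)),cv2.resize(q[:300,130:430,::-1],(400,400))]))
E
```

```text
time_s: 51.85
eef_pos: [0.4248, 0.2969, 0.2971]
orientation: [0.721, 0.693, -0.001, 0.001]
contact_force: [-0.9, 0.4, 0.1]
opening: 1.002
grasp_force: 0.0
[0.4244 0.2985 0.2973] [ 7.206e-01  6.934e-01 -4.000e-04  2.000e-04] [-0.07  0.12 -0.68  1.59  0.07  1.46 -0.79]
grip [257, 70, 38, 98, 2975] 0.05108380313998969 ((0.42656680941581726, 0.36700761318206787), (0.10615401715040207, 0.04140894114971161), 87.56098175048828) [[0.4063, 0.3159], [0.4471, 0.4192]]
head [255, 168, 42, 33, 1188] 0.05530151592075887 ((0.4236503541469574, 0.2940865755081177), (0.0384875126183033, 0.04864218458533287), 87.36022186279297) [[0.3999, 0.2755], [0.4473, 0.3126]]
cradle [261, 57, 31, 13, 400] 0.02235678265892064 ((0.4295848608016968, 0.4298374056816101), (0.012151599861681461, 0.035125844180583954), 87.78299713134766) [[0.4121, 0.4234], [0.4469, 0.4361]]
side -0.11 28 [0.0725 0.091  0.0949]
side -0.09 30 [0.0927 0.0941 0.0963]
side -0.07 32 [0.093  0.0953 0.0966]
side -0.05 35 [0.0902 0.094  0.0961]
side -0.03 38 [0.0752 0.0935 0.0964]
side -0.01 43 [0.077  0.0927 0.0957]
side 0.01 38 [0.0778 0.0934 0.0963]
side 0.03 28 [0.0847 0.0933 0.096 ]
side 0.05 28 [0.092  0.0942 0.0964]
side 0.07 29 [0.0915 0.0949 0.0973]
side 0.09 14 [0.0973 0.0983 0.1011]
```

View pics/endc.png

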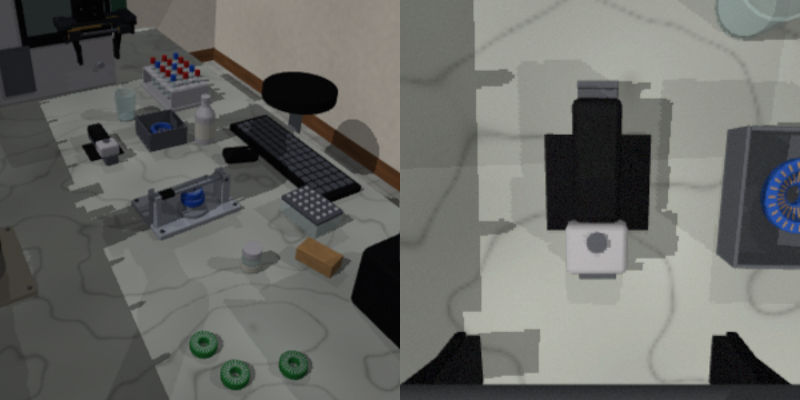

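The final view shows everything in place: the scanner level in its cradle, the latch closed over the stack, the used rings in the bin, and the bystanders and green rings where they were.

```bash
python3 -c "
from plant import r
print(r.sign_off())"
```

```text
the job is handed in; nothing more can be done
None
```

The job is done and handed in at about 52 s: both used rings are in the bin, the medium and small fresh rings (no large one was on the bench) are on the post, the latch is in its catch, the label was scanned for over 3 s, and the scanner is back upright in its cradle.

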